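Fetch the specimen carton with the pull hook, load the scanner tray and clamp it in

ROBOT

A 6-joint arm with a two-finger parallel gripper is mounted at the origin on the work surface. World frame = base frame: x ahead of the robot, y to its left, z up, the work surface at z = 0. Lengths are in m, angles in rad, forces in N, time in s.
With the tool pointing down it reaches from about 0.375 to 0.9 m from the base axis. Payload 3.1 kg.
Tool frame: the origin (TCP) lies at the very end of the fingers, on their centre line; the grasp point (between the pads) lies 19 mm behind it; x points along the fingers, y is the direction in which the jaws open and shut, and the axes are right-handed (so a half turn about x gives the same grasp; the last joint's range is limited). The gripper opens to 85 mm and grips with 20 to 120 N. Pads are 22 mm wide; open, the fingers measure 114 mm over their backs; the gripper's body (76 mm by 85 mm) begins 54 mm behind the grasp point. The pads swing forward as they close: fully open they stand 13 mm farther back than shut.
Start: joints at [1.105, 0.527, 1.433, -0, 1.181, -0.178], TCP at [0.177, 0.599, 0.231] pointing down, gripper open.
Joint ranges: [-3.08, 3.08], [-0.75, 2.2], [0.22, 2.44], [-1.43, 4.57], [0, 2.65], [-2.85, 2.85]. Speed limits (rad/s): [2.79, 2.79, 3.14, 3.14, 3.14, 3.14].

INTERFACE

Orientations are given as a unit quaternion [x, y, z, w].
In Python, from station import sense, snapshot, camera_model, sign_off gives the robot as it stands.
- The arm moves only by the tool step_arm, never from a script. Its argument "increments" is one flat list of numbers, 5 for each row, row after row: the shift along the tool's x, y, z in units of 60 mm (1.0 is 60 mm), then the turn about the tool's x in units of 5 degrees (1.0 is 5 degrees), then the closure, from 0 (fully open) to 1 (shut). A call has exactly 5 rows; each row is the pose to reach, as a shift and turn from the pose measured when the call began, along the tool's axes at that moment; what a row does not reach only later rows make up. A row lasts 1/8 s, in which the tool goes at most 62.5 mm and 10.7 degrees, less where a joint would pass 70% of its speed; a pose out of reach is approached as far as the arm can. A call with a gripper value outside its range is refused whole. The fingers move at their own pace and stop on an object; "grip_force" is the grip in N (left out, the last holds). Time passes only in rows, so rows that repeat a pose let the fingers close, or fill a call up. It gives the time, the measured TCP pose, the force and the opening at its end, in the units of the state.
- sense(): the state, without advancing time (a new reading comes with each control period).
- snapshot(name): name is "side" or "top" or "wrist"; returns the picture (420x560x3 uint8, blue, green, red); there is no depth.
- camera_model(name): a dict with "vertical_fov" (degrees; the focal length in pixels is half the picture's height over the tangent of half this angle, whatever the lens; pixels are square), "cx", "cy" (the principal point, pixels), "R" (3x3) and "t" (3): a world point X has camera coordinates R X + t. Camera axes: x right, y down, z forward; pixel columns grow to the right and rows downward; lengths in m; the calibration is good to about 2 mm. A picture is of the moment at which its call begins: read the wrist's pose just before it. camera_model takes no time and is no camera call; for the wrist camera it gives the pose at the moment of the call.
- sign_off(): hands the job in, once; it reports no verdict.
The state is a dict: "t": time; "q": joint angles; "qd": joint speeds; "tau": joint torques, N m; "tcp_pos": TCP position; "tool_rot": TCP orientation; "force": force on the tool from outside, world axes, zero at the start; "ft_torque": the same for the moment, N m; "finger_gap": opening from 0.0 (shut) to 1.0 (fully open).
Only numpy, scipy, OpenCV 4.12 (cv2) and the standard library are available. Lean on these libraries where they do the work, as an engineer would, in place of code of your own. Each camera call takes 0.05 s, during which the arm holds its last target. There are 200 camera calls.

TASK

Take the pull hook, hook its blade over the carton's tall front lip and drag the carton forward out of the deep shelf until all of it is clear of the shelf's roof (do not touch the carton with the gripper while any of it is still under the roof), then move every specimen holder from the carton into the tray on the bench, each upright in its own pocket. Then slide the loaded tray fully home into the scanner's bay and turn the clamp knob clockwise until its red dog stands right across the front of the tray. Leave the hook lying on its black mat with its handle's middle and its blade both on the mat, leave the emptied carton standing out of the shelf, and do not disturb the mug, the tissue box or the steel block.

Things in the scene. Friction and masses are not known exactly. Their poses are not given: they have to be found in the camera images.
- shelf: Fixed bench shelf, about 90 deg turned, opening to its own -x. Clear roof 280 (x) x 260 (y) mm, underside 150, top 160 mm above the bench; its front edge is at x -140. Four 14 mm posts at x +-132, y +-122. Small boxes along the roof's rear edge reach 210 mm. No floor board: the carton slides on the bench. Origin on the bench under the roof's centre.
- carton: Loose open carton 186 (x) x 116 (y) mm, 0.25 kg empty, under the roof, front (-x) to the shelf's opening. Origin: underside centre. Floor 4 mm. Front wall = lip, 60 mm high, x -93 to -89. Other walls 24 mm high, 4 thick, dividers 18 high. Cells 68 (x) x 52 (y) at x -17 and 55, y +-28. All clear of the roof when its origin is past about x -233 to -245 (by its turn) in the shelf's frame.
- carton_slot (a point): Point in the carton's frame x -72, y 0, z 60 mm: level with the lip's top, over the middle of the empty slot behind the lip (slot x -89 to -55, 108 mm wide, open down to the floor at z 4) where the hook's blade goes.
- hook: Loose pull hook, 0.25 kg, level on the mat, resting on handle and blade. Orange handle with a dark foot, 90 (x) x 38 (y) x 36 (z) mm; origin at the middle of its underside. Steel shaft along +x, 12 mm wide, z 28 to 36; T blade at its end, x 167 to 173, 50 mm wide (y), z 0 to 36. Centre of mass about x 24. Grip the handle across y.
- hook_blade (a point): lower edge of the hook's blade, middle: the hook's frame x = 170, y = 0, z = 0 mm
- mat: black rubber mat 300 (x) by 130 (y) by 3 mm, fixed on the bench; origin at the centre of its underside. The hook starts on it along +x, handle about 70 mm to its -x side.
- holder1: red specimen holder, loose, 0.11 kg, may be absent: base 60 (x) by 44 (y) by 16 mm with polished steel coupons on top, and an upright grip rib 50 (x) by 14 (y) mm along its middle up to z = 50. Origin: centre of its underside; z up when upright. Starts upright in a cell of the carton, its x along the carton's x. Grip the rib across y, above the walls.
- holder2: yellow specimen holder, loose, 0.11 kg, may be absent: base 60 (x) by 44 (y) by 16 mm with polished steel coupons on top, and an upright grip rib 50 (x) by 14 (y) mm along its middle up to z = 50. Origin: centre of its underside; z up when upright. Starts upright in a cell of the carton, its x along the carton's x. Grip the rib across y, above the walls.
- holder3: green specimen holder, loose, 0.11 kg, may be absent: base 60 (x) by 44 (y) by 16 mm with polished steel coupons on top, and an upright grip rib 50 (x) by 14 (y) mm along its middle up to z = 50. Origin: centre of its underside; z up when upright. Starts upright in a cell of the carton, its x along the carton's x. Grip the rib across y, above the walls.
- holder4: blue specimen holder, loose, 0.11 kg, may be absent: base 60 (x) by 44 (y) by 16 mm with polished steel coupons on top, and an upright grip rib 50 (x) by 14 (y) mm along its middle up to z = 50. Origin: centre of its underside; z up when upright. Starts upright in a cell of the carton, its x along the carton's x. Grip the rib across y, above the walls.
- tray: Loose aluminium tray 112 (x) x 144 (y) mm, 0.30 kg, on the bench before the scanner; +x side goes into the bay first. Origin: underside centre. Floor 4 mm, walls 4 thick, 20 high (-x wall 26), dividers 14 high. Pockets 50 (x) x 66 (y) at x +-27, y +-35: a holder fits with its long side along the tray's y, centred, its underside at z 4.
- tray_grip (a point): Grip point on the tray's black handle fin, in the tray's frame x -111, y 0, z 42 mm. Fin: 12 mm thick (y), x -128 to -94, z 2 to 56, joined to the tray's -x wall by a bar 18 mm high. Grip it across y.
- scanner: Fixed white scanner 200 (x) x 180 (y) x 73 mm high. Origin: middle of its bay's mouth (front, -x), on the bench. Bay along +x: 150 mm wide (y +-75), 64 high, back stop at x 114 mm, hidden from above. Flared guides 10 mm high before the mouth, y +-77 at x 0 to +-90 at x -30. Tray home (against the stop): its origin at x 58, y 0 here, axes parallel.
- clamp (a joint): Angle (rad) of the clamp knob beside the scanner's mouth, vertical axis at scanner x -34, y -130 mm. Range -0.5 to 1.6, grows clockwise seen from above, friction about 0.06 N m, stays where left. Its cranked red dog, 90 mm long, z 13 to 24 mm, points to the scanner's -x at 0 (free) and to its +y at 1.57, about 10 mm before the home tray's front wall (locked).
- clamp_grip (a point): grip point on the clamp's axis, 50 mm above the bench, in the middle of the black knob bar: 50 mm long (along the dog, point x axis), 14 mm thick, z 28 to 66 mm. The point turns with the knob.
- mug: blue mug, 76 mm wide, 85 mm high, bystander; origin at the underside
- tissue_box: green box 110 by 70 by 45 mm, bystander; origin at the underside
- ref_block: steel disc 64 mm wide, 18 mm high, bystander; origin at the underside

How it is judged:
On the way, in this order (a step that is already met when the one before it is completed fails the run):
1. the carton is drawn out wholly clear of the shelf's roof, upright (x of carton in the frame of shelf below -0.233 m and angle between carton's own z axis and vertical below 0.15 rad), for 0.2 s.
2. every holder present stands upright in a pocket of the tray (x of holder1 in the frame of tray between -0.052 and 0.052 m and y of holder1 in the frame of tray between -0.068 and 0.068 m and z of holder1 in the frame of tray between -0.002 and 0.01 m and angle between each of holder1, holder2, holder3, holder4's own z axis and vertical below 0.15 rad and x of holder2 in the frame of tray between -0.052 and 0.052 m and y of holder2 in the frame of tray between -0.068 and 0.068 m and z of holder2 in the frame of tray between -0.002 and 0.01 m and x of holder3 in the frame of tray between -0.052 and 0.052 m and y of holder3 in the frame of tray between -0.068 and 0.068 m and z of holder3 in the frame of tray between -0.002 and 0.01 m and x of holder4 in the frame of tray between -0.052 and 0.052 m and y of holder4 in the frame of tray between -0.068 and 0.068 m and z of holder4 in the frame of tray between -0.002 and 0.01 m), for 0.2 s.
3. the loaded tray is fully home in the bay (all of step 2 and x of tray in the frame of scanner above 0.05 m and y of tray in the frame of scanner between -0.012 and 0.012 m and angle between the x axis of tray and the x axis of scanner, either way round below 0.08 rad), for 0.2 s.
4. the clamp is turned across the tray's front (value of joint clamp above 1.3 rad), for 0.2 s.
At the end, for the whole second after the job is handed in: Holders upright (0.15 rad) on pocket floors; tray home (within 13 mm in depth, 12 mm sideways, 0.08 rad; 8 mm when first pushed home); clamp over 1.3 rad; hook lying on the mat, handle middle and blade on it; carton upright on the bench, origin beyond shelf x -185 mm (-233 first); all at rest (all of step 2 and x of tray in the frame of scanner above 0.045 m and y of tray in the frame of scanner between -0.012 and 0.012 m and angle between the x axis of tray and the x axis of scanner, either way round below 0.08 rad and value of joint clamp above 1.3 rad and x of hook in the frame of mat between -0.15 and 0.15 m and y of hook in the frame of mat between -0.065 and 0.065 m and z of hook in the frame of mat between -0.004 and 0.035 m and x of hook_blade in the frame of mat between -0.15 and 0.15 m and y of hook_blade in the frame of mat between -0.065 and 0.065 m and z of hook_blade in the frame of mat between -0.004 and 0.035 m and x of carton in the frame of shelf below -0.185 m and angle between carton's own z axis and vertical below 0.15 rad and height (world z) of carton below 0.01 m and linear speed of each of hook, tray, carton below 0.02 m/s); the robot touches nothing.
It fails at once if the gripper or arm touches the carton while it is still under the shelf's roof, before it was drawn clear (contact force between any of the fingers, the arm and carton above 1 N and x of carton in the frame of shelf above -0.185 m).
It fails at once if the mug is moved more than 30 mm or tipped (distance of mug from where it was at the start of the episode above 0.03 m or angle between mug's own z axis and vertical above 0.4 rad).
It fails at once if the tissue box is moved more than 30 mm or tipped (distance of tissue_box from where it was at the start of the episode above 0.03 m or angle between tissue_box's own z axis and vertical above 0.4 rad).
It fails at once if the steel reference block is moved more than 30 mm or tipped (distance of ref_block from where it was at the start of the episode above 0.03 m or angle between ref_block's own z axis and vertical above 0.4 rad).
Of holder1, holder2, holder3, holder4 only 2 to 4 are there at a start; the rules pass over those that are not, and their reading is None.
At some moment in a run one of hook, carton, tray may be knocked a few centimetres aside while the robot is not near it.
It also fails if it takes over 210 s, if anything falls off the work surface, if the arm or the gripper's body presses on something with over 40 N, if the wrist force passes 120 N, or if a joint passes its speed limit or range.

## Working session

There is one attempt and no reset: what is moved stays moved. The work goes in short steps, Python scripts to look and compute and a tool call to move; the robot and the scene stay as the last step left them, time stands still between calls to the robot, and variables do not carry over. Pictures are saved under pics/ and viewed, about 12 in all and at most 16, crops included, and the job is handed in when it is done.

Besides the shell and the picture viewer there is one more tool, called after ">>>" by a JSON object that holds its "fn" and its "kwargs", one argument or row to a line. step_arm: Moves the arm, as the interface text tells. Its arguments: {"type":"object","properties":{"increments":{"type":"array","items":{"type":"number"}},"grip_force":{"type":"number"}},"required":["increments"]}

```bash
ls; mkdir -p pics
python3 - <<'E'
from station import *
import cv2,json
s=sense();print({k:(v if not hasattr(v,'tolist') else v.tolist()) for k,v in s.items()})
for n in ['side','top','wrist']:
    m=camera_model(n);print(n,m)
    cv2.imwrite(f'pics/{n}0.png',snapshot(n))
E
```

```text
pics
{'t': 0.0, 'q': [1.1054998505002662, 0.5284516520224812, 1.4338755537226777, -1.228616384160747e-05, 1.18140035858498, -0.17847399339318162], 'qd': [0.0012194613966202976, 0.0011522626163070688, 0.0013484393269617607, -0.00013032447776117317, 0.00040146945895974174, -0.00013977893607831807], 'tau': [0.0008609615360910539, -44.2347514629364, -17.802633047103882, 2.6405135145068925e-06, 0.008497412782162428, -6.130566134743276e-06], 'tcp_pos': [0.17645571199658727, 0.5988419898984287, 0.23035104116573185], 'tool_rot': [0.10034081251347107, 0.7000825925689428, -0.10177543111387018, 0.6996126403572694], 'force': [0.002725626577929282, -0.1344401352869491, 0.3977399508460033], 'ft_torque': [0.016330655795046035, 0.036099761744784215, -0.01330255711095738], 'finger_gap': 0.9994534545972208}
side {'vertical_fov': 44.89668014059929, 'cx': 270.55580571946797, 'cy': 206.14796834290397, 'R': array([[ 0.98950779, -0.14256913, -0.02341759],
       [-0.08928922, -0.47601086, -0.87489491],
       [ 0.11358598,  0.86780626, -0.48374634]]), 't': array([-0.48637058,  0.1511777 ,  1.52696937])}
top {'vertical_fov': 57.27256979141814, 'cx': 279.8284055661389, 'cy': 208.94618109759722, 'R': array([[-0.00810346, -0.99992537, -0.00914241],
       [-0.99823156,  0.0086275 , -0.05881596],
       [ 0.05889045,  0.00864963, -0.99822698]]), 't': array([0.08259634, 0.49149663, 1.33075822])}
wrist {'vertical_fov': 60.15814797662723, 'cx': 275.86886328663667, 'cy': 208.2447585131861, 'R': array([[ 0.28276606,  0.95918735, -0.00172493],
       [ 0.91297638, -0.26859084,  0.30713693],
       [ 0.29413856, -0.08842272, -0.95166377]]), 't': array([-0.62323929, -0.04076191,  0.37956401])}
```

View pics/top0.png

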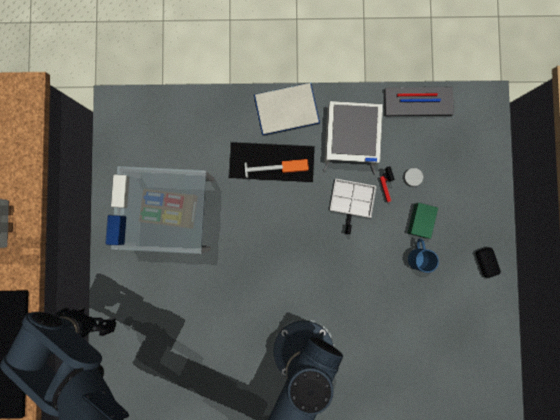

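View pics/side0.png

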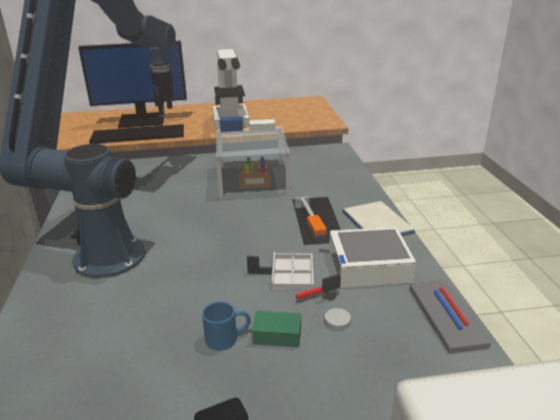

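```bash
cat > h.py <<'E'
from station import *
import numpy as np, cv2
from scipy.spatial.transform import Rotation as Ro
def cam(n):
    m=camera_model(n); f=210/np.tan(np.radians(m['vertical_fov']/2))
    K=np.array([[f,0,m['cx']],[0,f,m['cy']],[0,0,1]]); return K,np.array(m['R']),np.array(m['t'])
def ray(c,uv,z):
    K,R,t=c; uv=np.atleast_2d(np.array(uv,float)); o=-R.T@t
    d=np.c_[uv,np.ones(len(uv))]@np.linalg.inv(K).T@R
    return o+d*((z-o[2])/d[:,2])[:,None]
def tri(c1,u1,c2,u2):
    P=[c[0]@np.c_[c[1],c[2]] for c in (c1,c2)]
    X=cv2.triangulatePoints(P[0],P[1],np.array(u1,float).reshape(2,1),np.array(u2,float).reshape(2,1)); return (X[:3]/X[3]).ravel()
def proj(c,X):
    x=(np.atleast_2d(X)@c[1].T+c[2])@c[0].T; return x[:,:2]/x[:,2:]
HUE={'red':[(0,6),(174,180)],'orange':[(7,17)],'yellow':[(22,34)],'green':[(45,85)],'blue':[(95,125)]}
def mask(im,col,smin=110,vmin=50):
    h=cv2.cvtColor(im,cv2.COLOR_BGR2HSV); m=0
    for a,b in HUE[col]: m=m|cv2.inRange(h,(a,smin,vmin),(b,255,255))
    return m
def blobs(m,amin=30):
    n,l,s,c=cv2.connectedComponentsWithStats(m)
    return [(s[i,4],c[i],l==i) for i in np.argsort(-s[:,4]) if i and s[i,4]>=amin]
def axis(pts):  # 2D centroid + main direction (deg) of points
    p=pts[:,:2]-pts[:,:2].mean(0); w,v=np.linalg.eigh(p.T@p); return pts[:,:2].mean(0),np.degrees(np.arctan2(v[1,1],v[0,1])),np.sqrt(12*w/len(p))
def yaw():  # heading of tool y axis, deg
    y=Ro.from_quat(sense()['tool_rot']).apply([0,1,0]); return np.degrees(np.arctan2(y[1],y[0]))
def plan(pos,yw=None,frm=None):
    """increments (units) from the present (or frm=(pos,yaw)) to TCP pos with tool-y heading yw"""
    s=sense(); p=np.array(s['tcp_pos']) ; y0=yaw()
    if frm: p,y0=np.array(frm[0],float),frm[1]
    Rt=Ro.from_quat(s['tool_rot'])
    if frm: Rt=Ro.from_euler('z',y0-yaw(),degrees=True)*Rt
    d=Rt.inv().apply(np.array(pos)-p)/.06
    a=0 if yw is None else (-(yw-y0)+90)%180-90
    return np.round(np.r_[d,a/5],3).tolist()
E
python3 - <<'E'
from h import *
s=sense();print(Ro.from_quat(s['tool_rot']).as_matrix().round(3).tolist(),yaw())
c=cam('top');cs=cam('side')
for n,uv,z in [('handle',(295,166),.039),('blade',(247,170),.039),('blue',(153,198),.05),('red',(174,200),.05),('green',(151,214),.05),('yel',(171,217),.05),('tray',(353,198),.02),('fin',(347,226),.056),('scanfrontL',(329,160),.073),('scanfrontR',(382,162),.073),('knob',(389,173),.066),('roofFT',(206,171),.16),('roofFB',(205,247),.16),('roofBT',(117,168),.16),('matTL',(230,143),.003),('matTR',(314,146),.003),('matBL',(229,178),.003),('matBR',(314,182),.003)]:
    print(n,ray(c,uv,z).round(3))
im=cv2.imread('pics/top0.png');sd=cv2.imread('pics/side0.png')
for col in HUE:
    for nm,I in(('top',im),('side',sd)):
        print(col,nm,[(a,b.round(1).tolist()) for a,b,_ in blobs(mask(I,col),25)][:8])
cv2.imwrite('pics/a.png',np.hstack([cv2.resize(im[155:260,100:220],None,fx=3.3,fy=3.3,interpolation=3),cv2.resize(im[130:240,310:430],None,fx=3.3,fy=3.15,interpolation=3)]))
E
```

```text
[[-0.001, 0.283, 0.959], [-0.001, 0.959, -0.283], [-1.0, -0.002, -0.0]] 73.56760546929267
handle [[0.639 0.025 0.039]]
blade [[0.627 0.191 0.039]]
blue [[0.531 0.512 0.05 ]]
red [[0.524 0.44  0.05 ]]
green [[0.477 0.518 0.05 ]]
yel [[0.466 0.45  0.05 ]]
tray [[ 0.528 -0.177  0.02 ]]
fin [[ 0.43  -0.148  0.056]]
scanfrontL [[ 0.652 -0.089  0.073]]
scanfrontR [[ 0.644 -0.267  0.073]]
knob [[ 0.608 -0.291  0.066]]
roofFT [[0.605 0.308 0.16 ]]
roofFB [[0.367 0.311 0.16 ]]
roofBT [[0.617 0.59  0.16 ]]
matTL [[0.73  0.255 0.003]]
matTR [[ 0.716 -0.045  0.003]]
matBL [[0.605 0.258 0.003]]
matBR [[ 0.587 -0.043  0.003]]
red top [(np.int32(129), [384.9, 187.9]), (np.int32(125), [416.6, 94.1])]
red side [(np.int32(174), [454.1, 306.0]), (np.int32(159), [308.6, 292.6]), (np.int32(27), [262.1, 168.3])]
orange top [(np.int32(10222), [24.3, 181.6]), (np.int32(346), [28.4, 411.1]), (np.int32(329), [294.8, 165.4]), (np.int32(32), [556.8, 103.2])]
orange side [(np.int32(2599), [297.2, 114.4]), (np.int32(2269), [178.2, 128.7]), (np.int32(1759), [86.6, 125.7]), (np.int32(294), [316.6, 224.6]), (np.int32(73), [151.9, 109.5])]
yellow top []
yellow side [(np.int32(35), [247.4, 168.3])]
green top [(np.int32(624), [423.7, 220.5])]
green side []
blue top [(np.int32(389), [113.0, 229.7]), (np.int32(284), [423.1, 258.0]), (np.int32(122), [420.1, 100.0]), (np.int32(37), [370.3, 159.2])]
blue side [(np.int32(2268), [123.8, 69.9]), (np.int32(153), [448.0, 309.2]), (np.int32(53), [229.9, 118.7])]
```

View pics/a.png

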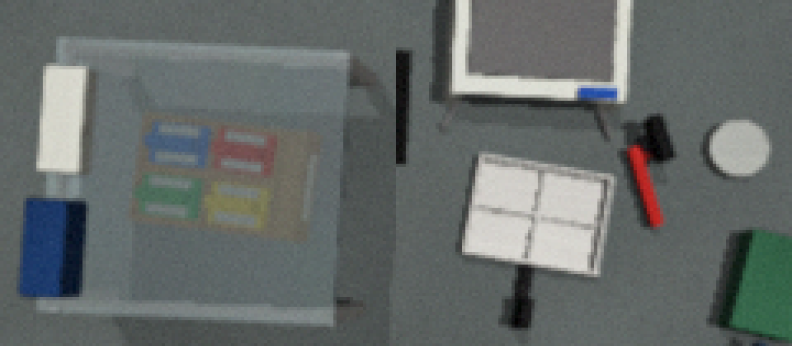

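>>> {"fn": "step_arm", "kwargs": {
  "increments": [-0.1, -0.6, 0.7, -2, 0, -0.2, -1.1, 1.35, -4, 0, -0.2, -1.7, 2.0, -6, 0, -0.2, -2.3, 2.7, -8, 0, -0.2, -2.8, 3.3, -10, 0]
}}

```text
t: 0.78
tcp_pos: [0.3195, 0.3801, 0.2427]
tool_rot: [-0.207, 0.677, 0.206, 0.676]
force: [0.1, 0.2, 0.4]
finger_gap: 0.999
```

Run:
```python
from h import *
s=sense();print(s['t'],s['tcp_pos'],yaw(),plan([.46,.15,.24],150))
K,R,t=cam('wrist');o=-R.T@t;rel=Ro.from_quat(s['tool_rot']).inv();print('cam in tool',rel.apply(o-s['tcp_pos']),rel.apply(R[2]))
```

```text
0.775 [0.3195211  0.38013998 0.24268658] 123.89395197052455 [0.05, -4.489, -0.195, -5.221]
cam in tool [-0.14220078 -0.00114619 -0.07863964] [ 9.51577046e-01 -3.65894800e-04  3.07410136e-01]
```

>>> {"fn": "step_arm", "kwargs": {
  "increments": [0.05, -0.9, 0, -1, 0, 0.05, -1.8, -0.1, -2, 0, 0.05, -2.7, -0.1, -3, 0, 0.05, -3.6, -0.2, -4, 0, 0.05, -4.3, -0.2, -5.2, 0]
}}

```text
t: 1.4
tcp_pos: [0.454, 0.1573, 0.2399]
tool_rot: [-0.354, 0.613, 0.353, 0.612]
force: [0.0, 0.8, 0.1]
finger_gap: 0.997
```

Run:
```python
from h import *
c=cam('wrist');im=snapshot('wrist');cv2.imwrite('pics/w1.png',im)
np.savez('w1.npz',K=c[0],R=c[1],t=c[2]);print(sense()['tcp_pos'],yaw())
```

```text
[0.45795774 0.15404162 0.24014834] 150.04040782199866
```

View pics/w1.png

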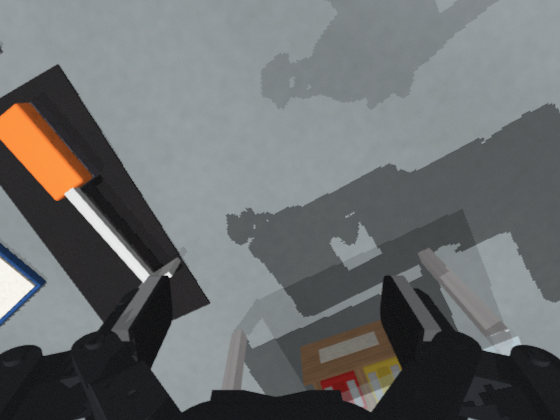

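Run:
```python
from h import *
im=cv2.imread('pics/w1.png');t=cv2.imread('pics/top0.png');s=cv2.imread('pics/side0.png')
a=cv2.resize(im[300:400,290:410],None,fx=3.3,fy=3.3,interpolation=2)
b=cv2.resize(t[185:235,135:205],(396,283),interpolation=2);d=cv2.resize(s[150:200,220:290],(396,283),interpolation=2)
cv2.imwrite('pics/b.png',np.hstack([cv2.resize(a,(396,330)),np.vstack([b,d])[:566] if 0 else cv2.resize(np.vstack([b,d]),(404,330)) ]))
```

```text
(no output)
```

View pics/b.png

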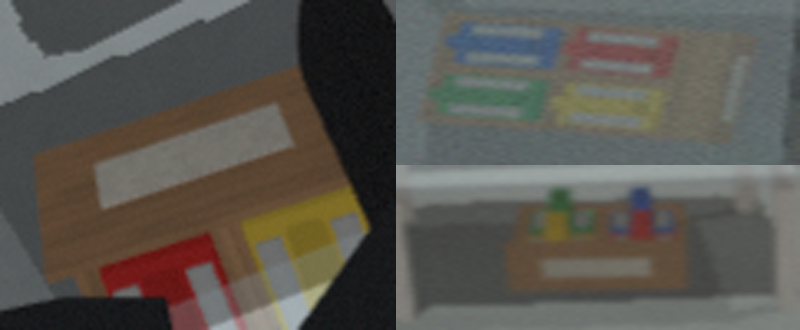

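Run:
```python
from h import *
w=tuple(np.load('w1.npz')[k] for k in 'KRt');t=cam('top');s=cam('side')
print('wrist botL z0',ray(w,(300.6,346.1),0),'botR',ray(w,(380.9,320.6),0),'topL z60',ray(w,(304.5,384.2),.06),'topR',ray(w,(399,355.5),.06))
print('label w,top',tri(w,(349.1,347.6),t,(194.3,212.3)),ray(w,(349.1,347.6),.03))
print('top lip ends z60',ray(t,[(196.7,195.6),(193.75,227.4)],.06))
print('side bot z0',ray(s,[(239.4,187.9),(270,187.5)],0),'top z60',ray(s,[(240.1,172),(271,171.5)],.06))
print('topL tri',tri(w,(304.5,384.2),t,(196.7,195.6)), 'TL side',tri(w,(304.5,384.2),s,(271,171.5)))
im=cv2.imread('pics/w1.png')
a,b,m=blobs(mask(im,'orange',150,120))[0]; v,u=np.nonzero(m)
P=ray(w,np.c_[u,v],.039);print('hook handle',axis(P),a)
```

```text
wrist botL z0 [[0.54107081 0.36804011 0.        ]] botR [[0.43753872 0.3844794  0.        ]] topL z60 [[0.5418776  0.37043531 0.06      ]] topR [[0.43573299 0.38743735 0.06      ]]
label w,top [0.48243347 0.37408573 0.03257189] [[0.48334531 0.37610445 0.03      ]]
top lip ends z60 [[0.53733165 0.35992985 0.06      ]
 [0.42956689 0.36941661 0.06      ]]
side bot z0 [[0.42833859 0.38101973 0.        ]
 [0.54167927 0.36267639 0.        ]] top z60 [[0.43513773 0.39211132 0.06      ]
 [0.54855354 0.37437912 0.06      ]]
topL tri [0.5356961  0.35635111 0.07604271] TL side [0.54619194 0.3715257  0.06032111]
hook handle (array([0.63501394, 0.02279532]), np.float64(92.36840204960046), array([0.04534759, 0.08572551])) 4389
```

Run:
```python
from h import *
print(plan([.634,.041,.12],150))
```

```text
[2.022, -3.472, -0.162, 0.008]
```

>>> {"fn": "step_arm", "kwargs": {
  "increments": [0.4, -0.7, 0, 2.1, 0, 0.8, -1.4, 0, 4.2, 0, 1.2, -2.1, -0.1, 6.3, 0, 1.6, -2.8, -0.1, 8.4, 0, 2.0, -3.47, -0.16, 10.5, 0]
}}

```text
t: 2.08
tcp_pos: [0.635, 0.0407, 0.1201]
tool_rot: [-0.046, 0.705, 0.042, 0.707]
force: [0.2, -0.2, 0.5]
finger_gap: 1.005
```

>>> {"fn": "step_arm", "kwargs": {
  "increments": [0, 0, 0, 2.1, 0, 0, 0, 0, 4.2, 0, 0, 0, 0, 6.3, 0, 0, 0, 0, 8.4, 0, 0, 0, 0, 10.5, 0]
}}

```text
t: 2.7
tcp_pos: [0.6347, 0.041, 0.1197]
tool_rot: [0.273, 0.65, -0.276, 0.653]
force: [-0.0, 0.4, -0.5]
finger_gap: 0.998
```

>>> {"fn": "step_arm", "kwargs": {
  "increments": [0, 0, 0, 2.1, 0, 0, 0, 0, 4.2, 0, 0, 0, 0, 6.3, 0, 0, 0, 0, 8.0, 0, 0, 0, 0, 8.5, 0]
}}

```text
t: 3.32
tcp_pos: [0.6344, 0.0413, 0.1193]
tool_rot: [0.492, 0.506, -0.493, 0.509]
force: [-0.2, -0.0, 0.6]
finger_gap: 0.998
```

Run:
```python
from h import *
c=cam('top');im=snapshot('top');cv2.imwrite('pics/t1.png',im)
for nm in('wrist',):
    w=cam(nm);I=snapshot(nm);cv2.imwrite('pics/w2.png',I)
    for a,b,m in blobs(mask(I,'orange',150,100),300): v,u=np.nonzero(m);print(a,b,axis(ray(w,np.c_[u,v],.039)))
for a,b,m in blobs(mask(im,'orange',120,100),100): print(a,b)
s=sense();print(s['tcp_pos'],yaw(),plan([.634,.041,.008],2.4))
```

```text
7088 [283.67705982 235.64319977] (array([0.64090713, 0.02707005]), np.float64(94.49226393037122), array([0.03778924, 0.08967198]))
10340 [ 23.3122824 202.0696325]
[0.63446538 0.04126012 0.11938912] 1.8024442129011575 [1.856, -0.011, -0.004, -0.12]
```

>>> {"fn": "step_arm", "kwargs": {
  "increments": [0.5, 0.08, -0.06, -0.5, 0, 1.0, 0.08, -0.06, -0.5, 0, 1.4, 0.08, -0.06, -0.5, 0, 1.7, 0.08, -0.06, -0.5, 0, 1.85, 0.08, -0.06, -0.5, 0]
}}

```text
t: 4.05
tcp_pos: [0.6389, 0.0446, 0.0072]
tool_rot: [0.48, 0.517, -0.482, 0.52]
force: [-0.1, -0.7, 0.4]
finger_gap: 0.997
```

>>> {"fn": "step_arm", "kwargs": {
  "increments": [0, 0, 0, 0, 1, 0, 0, 0, 0, 1, 0, 0, 0, 0, 1, 0, 0, 0, 0, 1, 0, 0, 0, 0, 1],
  "grip_force": 70
}}

```text
t: 4.68
tcp_pos: [0.6399, 0.0445, 0.0084]
tool_rot: [0.48, 0.517, -0.481, 0.52]
force: [0.0, -0.2, 6.0]
finger_gap: 0.433
```

>>> {"fn": "step_arm", "kwargs": {
  "increments": [-0.3, 0, 0, 0, 1, -0.7, 0, 0, 0, 1, -1.1, 0, 0, 0, 1, -1.5, 0, 0, 0, 1, -1.6, 0, 0, 0, 1]
}}

```text
t: 5.3
tcp_pos: [0.6404, 0.045, 0.1064]
tool_rot: [0.481, 0.516, -0.481, 0.521]
force: [0.7, 0.7, -1.9]
finger_gap: 0.435
```

Run:
```python
from h import *
im=snapshot('top');cv2.imwrite('pics/t2.png',im);I=snapshot('side');cv2.imwrite('pics/s2.png',I)
s=sense();print(s['tcp_pos'],yaw(),s['force'],s['ft_torque'],s['finger_gap'])
cv2.imwrite('pics/c.png',np.hstack([cv2.resize(im[120:220,200:330],(520,400)),cv2.resize(I[150:260,270:350],(280,400))]))
```

```text
[0.63965513 0.04498633 0.10507034] 4.322383062401756 [-0.14239338  0.15276078 -2.13780241] [ 0.00163284 -0.00352244 -0.04084507] 0.4330400241974217
```

View pics/c.png

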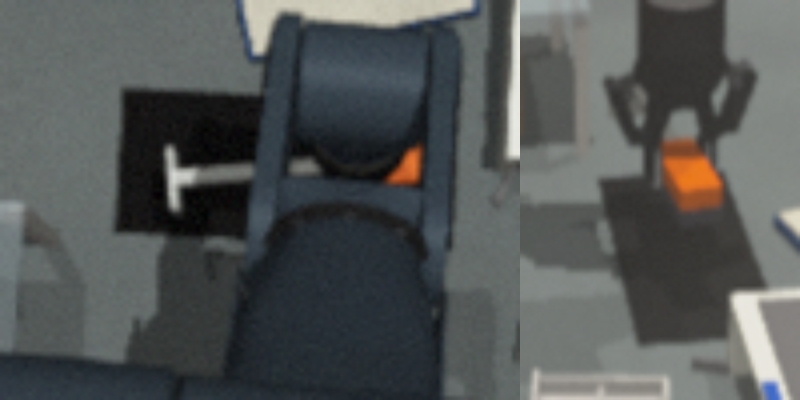

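Run:
```python
from h import *
c=cam('top');s=sense()
B=ray(c,(243.2,165),.136)[0];print('blade top',B)
d=B[:2]-s['tcp_pos'][:2];print(np.hypot(*d),np.degrees(np.arctan2(d[1],d[0])),yaw())
a=cv2.imread('pics/top0.png');b=cv2.imread('pics/t2.png')
def sat(I): 
    h=cv2.cvtColor(I[185:240,125:205],cv2.COLOR_BGR2HSV); return h
for nm,(lo,hi) in {'red':((170,60,60),(180,255,255)),'yel':((20,60,60),(34,255,255)),'blue':((105,80,60),(125,255,255)),'green':((50,50,50),(85,255,255))}.items():
    o=[]
    for I in(a,b):
        m=cv2.inRange(sat(I),lo,hi); v,u=np.nonzero(m); o.append((len(u),u.mean().round(1)+125,v.mean().round(1)+185) if len(u) else 0)
    print(nm,o)
```

```text
blade top [0.62724172 0.19377492 0.136     ]
0.1493055110768421 94.76913399662749 4.322383062401756
red [(29, np.float64(172.3), np.float64(200.6)), (38, np.float64(172.8), np.float64(200.9))]
yel [(116, np.float64(171.9), np.float64(216.7)), (111, np.float64(171.7), np.float64(216.7))]
blue [(98, np.float64(153.3), np.float64(198.8)), (106, np.float64(154.2), np.float64(200.0))]
green [(122, np.float64(151.3), np.float64(214.0)), (121, np.float64(151.2), np.float64(214.1))]
```

>>> {"fn": "step_arm", "kwargs": {
  "increments": [0.4, 0, 0, 0, 1, 0.8, 0, 0, 0, 1, 1.2, 0, 0, 0, 1, 1.5, 0, 0, 0, 1, 1.6, 0, 0, 0, 1]
}}

```text
t: 6.02
tcp_pos: [0.6378, 0.0447, 0.0084]
tool_rot: [0.479, 0.518, -0.482, 0.519]
force: [-9.5, -0.7, 27.3]
finger_gap: 0.431
```

>>> {"fn": "step_arm", "kwargs": {
  "increments": [0, 0, 0, 0, 0, 0, 0, 0, 0, 0, 0, 0, 0, 0, 0, 0, 0, 0.3, 0, 0, 0, 0, 0.55, 0, 0]
}}

```text
t: 6.65
tcp_pos: [0.6407, 0.0103, 0.0087]
tool_rot: [0.479, 0.518, -0.482, 0.519]
force: [-0.7, -0.1, -0.2]
finger_gap: 1.0
```

>>> {"fn": "step_arm", "kwargs": {
  "increments": [0, 0, 0, 0, 0.2, 0, 0, 0, 0, 1, 0, 0, 0, 0, 1, 0, 0, 0, 0, 1, 0, 0, 0, 0, 1],
  "grip_force": 80
}}

```text
t: 7.28
tcp_pos: [0.6408, 0.0106, 0.0089]
tool_rot: [0.479, 0.518, -0.482, 0.519]
force: [0.7, -0.8, 1.9]
finger_gap: 0.433
```

>>> {"fn": "step_arm", "kwargs": {
  "increments": [-0.3, 0, 0, 0, 1, -0.7, 0, 0, 0, 1, -1.1, 0, 0, 0, 1, -1.5, 0, 0, 0, 1, -1.6, 0, 0, 0, 1]
}}

```text
t: 7.9
tcp_pos: [0.642, 0.0111, 0.1072]
tool_rot: [0.48, 0.517, -0.481, 0.521]
force: [0.3, -0.7, -2.5]
finger_gap: 0.43
```

Run:
```python
from h import *
im=snapshot('top');cv2.imwrite('pics/t3.png',im)
c=cam('top');s=sense();print(s['tcp_pos'],yaw(),s['finger_gap'],s['force'])
# blade = bright pixels on the mat, left of handle
m=cv2.inRange(cv2.cvtColor(im,cv2.COLOR_BGR2GRAY)[148:186,232:252],100,255);v,u=np.nonzero(m);print(len(u))
lo=np.percentile(u,10);k=u<=u.min()+5
q=(u[k].mean()+232,v[k].mean()+148);B=ray(c,q,.134)[0];d=B[:2]-s['tcp_pos'][:2];print(q,B,np.hypot(*d),np.degrees(np.arctan2(d[1],d[0])))
h=np.radians(81);u_=np.array([np.cos(h),np.sin(h)]);slot=np.array([.487,.398])
T=slot-.184*u_;print(T,'pre',plan([*(T-.0*u_+[0,-.15]),.105],-9),plan([*T,.095],-9))
```

```text
[0.64167775 0.01112175 0.10688409] 4.366105521011995 0.431263421929855 [-0.09602988  0.36370672 -2.35445064]
179
(np.float64(234.4390243902439), np.float64(182.0731707317073)) [0.57267608 0.22222487 0.134     ] 0.22209403516545553 108.10062253607629
[0.45821606 0.21626535] pre [0.023, -2.979, -1.149, 2.673] [0.176, -2.789, -3.643, 2.673]
```

>>> {"fn": "step_arm", "kwargs": {
  "increments": [0, -0.7, -0.3, 0.6, 1, 0, -1.4, -0.5, 1.2, 1, 0, -2.1, -0.8, 1.8, 1, 0, -2.7, -1.05, 2.4, 1, 0, -2.98, -1.15, 2.67, 1]
}}

```text
t: 8.57
tcp_pos: [0.4541, 0.0673, 0.1057]
tool_rot: [-0.536, -0.459, 0.54, -0.46]
force: [0.2, 0.4, -2.1]
finger_gap: 0.433
```

>>> {"fn": "step_arm", "kwargs": {
  "increments": [0.05, -0.08, -0.5, 0, 1, 0.1, -0.15, -1.0, 0, 1, 0.15, -0.25, -1.5, 0, 1, 0.2, -0.33, -2.1, 0, 1, 0.2, -0.39, -2.47, 0, 1]
}}

```text
t: 9.2
tcp_pos: [0.4533, 0.2186, 0.0921]
tool_rot: [-0.535, -0.46, 0.54, -0.46]
force: [0.8, -0.0, -2.8]
finger_gap: 0.435
```

Run:
```python
from h import *
im=snapshot('top');I=snapshot('side');cv2.imwrite('pics/t4.png',im);cv2.imwrite('pics/s4.png',I)
s=sense();print(s['tcp_pos'],yaw(),s['finger_gap'],s['force'])
cv2.imwrite('pics/d.png',np.hstack([cv2.resize(im[180:250,130:250],(480,280),interpolation=2),cv2.resize(I[145:215,220:300],(320,280),interpolation=2)]))
```

```text
[0.45348785 0.21906029 0.09233258] -8.81349810010439 0.429372455218161 [ 0.41514212 -1.16157998 -3.4021932 ]
```

View pics/d.png

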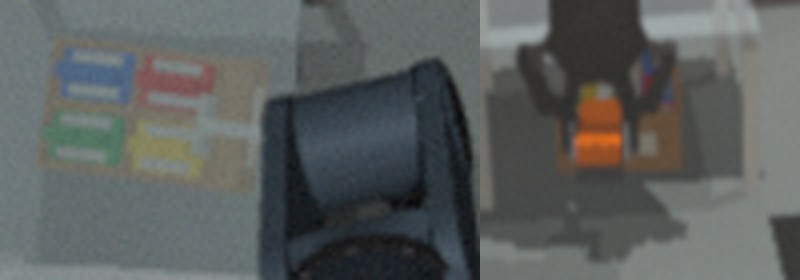

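Run:
```python
from h import *
c=cam('top');s=sense()
B=ray(c,(181.75,211.0),.1225)[0];d=B[:2]-s['tcp_pos'][:2];print(B,np.hypot(*d),np.degrees(np.arctan2(d[1],d[0])))
h=np.radians(81.2);print('predicted',s['tcp_pos'][:2]+.184*np.array([np.cos(h),np.sin(h)]))
print('holders now', ray(c,[(130+95/4,180+78/4),(130+178/4,180+83/4),(130+82/4,180+140/4),(130+166/4,180+148/4)],.05).round(3))
```

```text
[0.48191886 0.39389529 0.1225    ] 0.17713157985592382 80.76362672733049
predicted [0.48163725 0.40089432]
holders now [[0.526 0.509 0.05 ]
 [0.521 0.438 0.05 ]
 [0.473 0.52  0.05 ]
 [0.466 0.448 0.05 ]]
```

>>> {"fn": "step_arm", "kwargs": {
  "increments": [0.2, 0, 0, 0, 1, 0.4, 0, 0, 0, 1, 0.55, 0, 0, 0, 1, 0.7, 0, 0, 0, 1, 0.8, 0, 0, 0, 1]
}}

```text
t: 9.93
tcp_pos: [0.4532, 0.2185, 0.0436]
tool_rot: [-0.535, -0.46, 0.54, -0.46]
force: [0.8, -0.7, -2.7]
finger_gap: 0.434
```

>>> {"fn": "step_arm", "kwargs": {
  "increments": [0, 0, 0.1, 0, 1, 0, 0, 0.2, 0, 1, 0, 0, 0.3, 0, 1, 0, 0, 0.4, 0, 1, 0, 0, 0.5, 0, 1]
}}

```text
t: 10.55
tcp_pos: [0.4488, 0.1888, 0.044]
tool_rot: [-0.535, -0.46, 0.539, -0.46]
force: [0.3, 3.6, -2.9]
finger_gap: 0.432
```

Run:
```python
from h import *
im=snapshot('top');I=snapshot('side');cv2.imwrite('pics/t5.png',im);cv2.imwrite('pics/s5.png',I)
s=sense();print(s['tcp_pos'],yaw(),s['finger_gap'],s['force'])
cv2.imwrite('pics/e.png',np.hstack([cv2.resize(im[180:250,130:250],(480,280),interpolation=2),cv2.resize(I[145:215,220:300],(320,280),interpolation=2)]))
```

```text
[0.44846399 0.18817881 0.04387324] -8.889936147183866 0.4314277999534765 [ 0.6795727  -0.10226958 -2.48897924]
```

View pics/e.png

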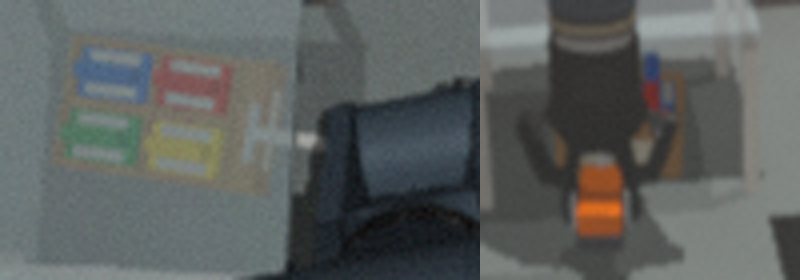

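>>> {"fn": "step_arm", "kwargs": {
  "increments": [0, 0.04, 0.2, 0, 1, 0, 0.1, 0.5, 0, 1, 0, 0.16, 0.8, 0, 1, 0, 0.22, 1.1, 0, 1, 0, 0.28, 1.4, 0, 1]
}}

```text
t: 11.28
tcp_pos: [0.4515, 0.1019, 0.0442]
tool_rot: [-0.534, -0.46, 0.54, -0.46]
force: [-0.4, 4.1, -3.9]
finger_gap: 0.434
```

>>> {"fn": "step_arm", "kwargs": {
  "increments": [0, 0.06, 0.3, 0, 1, 0, 0.12, 0.6, 0, 1, 0, 0.18, 0.9, 0, 1, 0, 0.24, 1.2, 0, 1, 0, 0.3, 1.5, 0, 1]
}}

```text
t: 11.9
tcp_pos: [0.4543, 0.0097, 0.0445]
tool_rot: [-0.533, -0.461, 0.54, -0.459]
force: [-0.6, 3.8, -4.3]
finger_gap: 0.432
```

>>> {"fn": "step_arm", "kwargs": {
  "increments": [0, 0.06, 0.3, 0, 1, 0, 0.12, 0.6, 0, 1, 0, 0.18, 0.9, 0, 1, 0, 0.24, 1.2, 0, 1, 0, 0.28, 1.4, 0, 1]
}}

```text
t: 12.52
tcp_pos: [0.4569, -0.0763, 0.0447]
tool_rot: [-0.533, -0.462, 0.541, -0.458]
force: [0.7, 3.7, -3.1]
finger_gap: 0.429
```

Run:
```python
from h import *
im=snapshot('top');cv2.imwrite('pics/t6.png',im)
s=sense();print(s['tcp_pos'],yaw(),s['finger_gap'],s['force'])
cv2.imwrite('pics/f.png',cv2.resize(im[100:280,100:420],(800,450),interpolation=2))
```

```text
[ 0.45801005 -0.0777556   0.04474789] -8.870818475028043 0.4319631283928979 [ 0.60592389 -1.36409171 -2.01357255]
```

View pics/f.png

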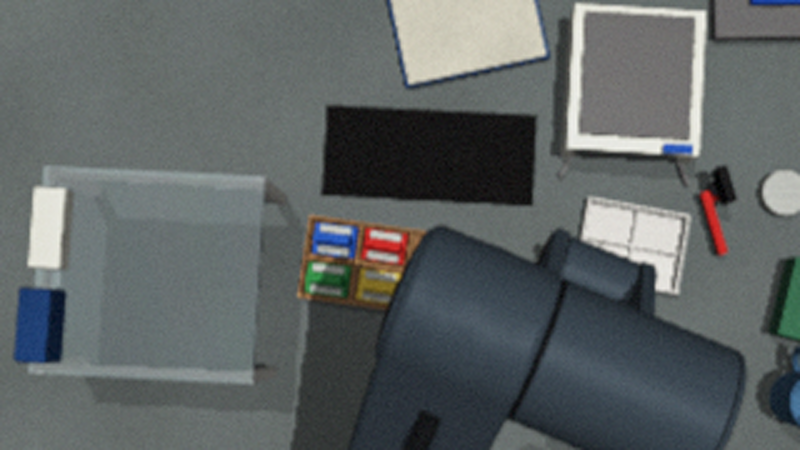

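Run:
```python
from h import *
c=cam('top')
print('rear',ray(c,[(223.6,186.4),(219.2,219.2)],.024).round(4))
print('hold',ray(c,[(100+x/2.5,100+y/2.5) for x,y in [(333,240),(385,245),(326,279),(379,283)]],.05).round(4))
print('roof',ray(c,[(206,171),(100+253/2.5,100+383/2.5),(100+265/2.5,100+178/2.5)],.16).round(4), ray(c,[(100+30/2.5,100+373/2.5),(100+45/2.5,100+166/2.5)],.16).round(4))
w=tuple(np.load('w1.npz')[k] for k in 'KRt')
im=cv2.imread('pics/w1.png')
# roof edge as seen by the wrist earlier (view w1): front edge line near (262,300)-(465,212)
print(ray(w,[(262,300),(465,212)],.155).round(4))
```

```text
rear [[0.5722 0.2741 0.024 ]
 [0.4578 0.2893 0.024 ]]
hold [[0.5358 0.2372 0.05  ]
 [0.5283 0.1661 0.05  ]
 [0.4825 0.2468 0.05  ]
 [0.4764 0.1745 0.05  ]]
roof [[0.6051 0.3084 0.16  ]
 [0.3481 0.3225 0.16  ]
 [0.6045 0.3084 0.16  ]] [[0.3626 0.6009 0.16  ]
 [0.6224 0.5864 0.16  ]]
[[0.4951 0.2063 0.155 ]
 [0.3451 0.2161 0.155 ]]
```

>>> {"fn": "step_arm", "kwargs": {
  "increments": [0, 0, -0.15, 0, 1, -0.2, 0, -0.18, 0, 1, -0.6, 0, -0.18, 0, 1, -1.1, 0, -0.18, 0, 1, -1.3, 0, -0.18, 0, 1]
}}

```text
t: 13.2
tcp_pos: [0.4612, -0.0663, 0.1247]
tool_rot: [-0.534, -0.46, 0.54, -0.461]
force: [0.2, 0.2, -2.2]
finger_gap: 0.432
```

Run:
```python
from h import *
s=sense();print(s['tcp_pos'],yaw(),s['finger_gap'],s['force']);print(plan([.642,.011,.12],4.4))
im=snapshot('top');cv2.imwrite('pics/t7.png',im);c=cam('top')
for (a,b,m) in blobs(cv2.inRange(cv2.cvtColor(im,cv2.COLOR_BGR2HSV)[135:190,220:325],(0,0,0),(180,255,38)),500):
    v,u=np.nonzero(m);print(a,axis(ray(c,np.c_[u+220,v+135],.003)))
```

```text
[ 0.46122968 -0.06633877  0.12472308] -8.805746415030312 0.43211534360646525 [ 0.20306543  0.2141178  -2.23876496]
[0.053, 2.78, -1.735, -2.641]
2921 (array([0.66089106, 0.10712427]), np.float64(86.45744096908126), array([0.12609537, 0.29551215]))
```

>>> {"fn": "step_arm", "kwargs": {
  "increments": [0, 0.6, -0.35, -0.3, 1, 0, 1.2, -0.7, -0.6, 1, 0, 1.8, -1.05, -0.9, 1, 0.05, 2.5, -1.5, -1.2, 1, 0.05, 2.98, -1.78, -1.36, 1]
}}

```text
t: 13.88
tcp_pos: [0.6556, 0.0131, 0.1194]
tool_rot: [-0.505, -0.491, 0.511, -0.492]
force: [-0.7, 0.2, -3.0]
finger_gap: 0.433
```

>>> {"fn": "step_arm", "kwargs": {
  "increments": [0.4, 0, 0, 0, 1, 0.9, 0, 0, 0, 1, 1.4, 0, 0, 0, 1, 1.7, 0, 0, 0, 1, 1.86, 0, 0, 0, 1]
}}

```text
t: 14.5
tcp_pos: [0.6533, 0.0127, 0.0088]
tool_rot: [-0.504, -0.493, 0.512, -0.491]
force: [-16.2, 0.9, 47.9]
finger_gap: 0.434
```

>>> {"fn": "step_arm", "kwargs": {
  "increments": [0, 0, 0, 0, 0.2, 0, 0, 0, 0, 0, 0, 0, 0, 0, 0, -0.3, 0, 0, 0, 0, -0.8, 0, 0, 0, 0]
}}

```text
t: 15.12
tcp_pos: [0.6532, 0.0131, 0.0573]
tool_rot: [-0.503, -0.493, 0.513, -0.49]
force: [0.6, -1.1, 0.1]
finger_gap: 0.995
```

Run:
```python
from h import *
s=sense();print(s['tcp_pos'],yaw(),s['finger_gap'],s['force'])
# next: look down on the carton, camera looks along tool z (-y); camera sits 0.08 to +y
print(plan([.53,.16,.21],-8))
```

```text
[0.653219   0.01308216 0.05726969] -1.889261483561601 0.9946836148151396 [ 0.55801886 -1.14984196  0.14468149]
[-2.533, -2.165, -2.364, 1.222]
```

>>> {"fn": "step_arm", "kwargs": {
  "increments": [-0.8, -0.3, -0.2, 0.2, 0, -1.5, -0.8, -0.6, 0.5, 0, -2.2, -1.4, -1.1, 0.8, 0, -2.7, -2.0, -1.6, 1.2, 0, -2.7, -2.45, -2.03, 1.2, 0]
}}

```text
t: 15.75
tcp_pos: [0.5128, 0.1418, 0.2246]
tool_rot: [-0.531, -0.464, 0.536, -0.465]
force: [1.2, -0.8, -0.7]
finger_gap: 0.997
```

```bash
cat > look.py <<'E'
from h import *
import sys
def holders(im,w,z=.05,amin=150):
    out={}
    for col in ['red','yellow','green','blue']:
        bl=blobs(mask(im,col,120,50),amin)
        out[col]=[(a,b.round(1)) for a,b,_ in bl][:4]
    return out
E
python3 - <<'E'
from look import *
w=cam('wrist');im=snapshot('wrist');cv2.imwrite('pics/w3.png',im);np.savez('w3.npz',K=w[0],R=w[1],t=w[2])
t=cam('top');T=snapshot('top');cv2.imwrite('pics/t8.png',T)
s=sense();print(s['tcp_pos'],yaw())
print(holders(im,w));print(holders(T,t,amin=20))
E
```

```text
[0.50918455 0.14294265 0.22241364] -7.691198319060557
{'red': [(np.int32(1897), array([290.2, 145.1]))], 'yellow': [(np.int32(2030), array([230.8, 146.1]))], 'green': [(np.int32(2190), array([228.9,  63.7]))], 'blue': [(np.int32(2143), array([291. ,  66.5])), (np.int32(1672), array([536.5, 212.7]))]}
{'red': [(np.int32(129), array([384.9, 187.9])), (np.int32(118), array([417.1,  94.1]))], 'yellow': [(np.int32(46), array([258.9, 214.7])), (np.int32(44), array([245.2, 212.9]))], 'green': [(np.int32(363), array([424.2, 220.4])), (np.int32(52), array([235.7, 211.7]))], 'blue': [(np.int32(383), array([113. , 229.9])), (np.int32(275), array([423.2, 259.1])), (np.int32(121), array([420., 100.])), (np.int32(33), array([370.7, 159. ]))]}
```

View pics/w3.png

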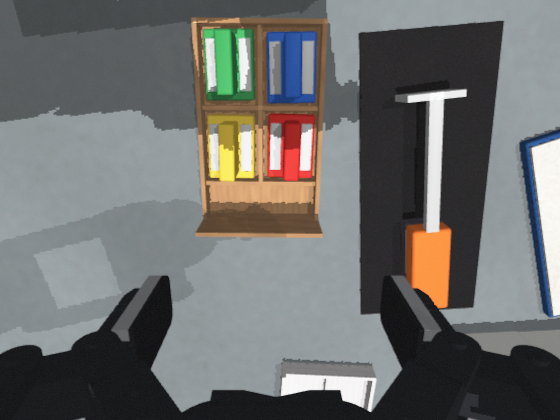

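Run:
```python
from h import *
im=cv2.imread('pics/w3.png');w=tuple(np.load('w3.npz')[k] for k in 'KRt')
z=cv2.resize(im[20:185,190:330],None,fx=3.6,fy=3.6,interpolation=cv2.INTER_CUBIC)
t=cv2.imread('pics/t8.png');y=cv2.resize(t[155:245,310:400],(296,594),interpolation=2)
cv2.imwrite('pics/g.png',np.hstack([z,cv2.resize(y,(290,z.shape[0]))]))
print(proj(w,[[-.0+w[1].T[0]@(-w[2])*1,0,0]]).round(1), (-w[1].T@w[2]).round(4))
```

```text
[[303.2 288.7]] [0.5249 0.2195 0.3663]
```

View pics/g.png

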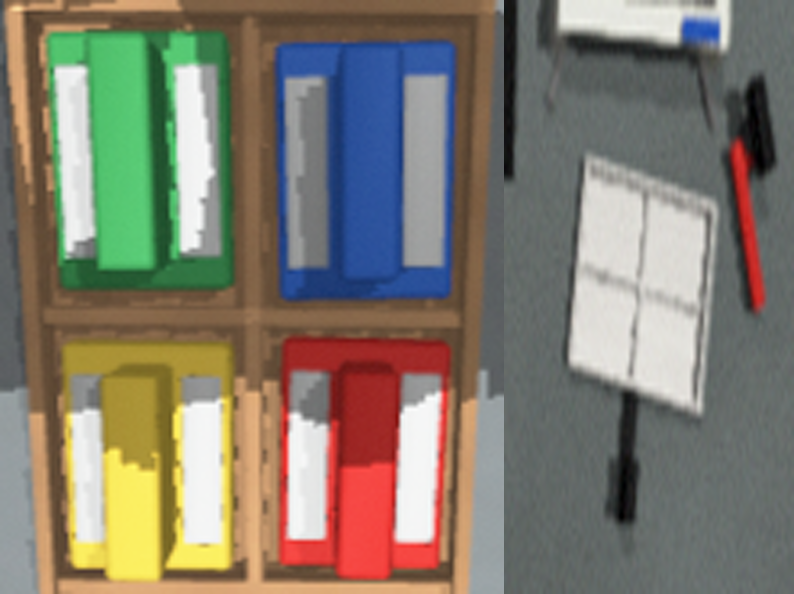

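Run:
```python
from h import *
w=tuple(np.load('w3.npz')[k] for k in 'KRt')
P=lambda x,y:(190+x/3.6-.4,20+y/3.6-.4)
for n,a,b in [('green',(118,32),(127,269)),('blue',(371,44),(373,279)),('yel',(135,372),(134,579)),('red',(369,365),(365,578))]:
    A,B=ray(w,[P(*a),P(*b)],.05); d=(A-B)[:2];L=np.hypot(*d);c=B[:2]+d/L*.025
    print(n,A[:2].round(4),B[:2].round(4),'L',L.round(4),'head',np.degrees(np.arctan2(d[1],d[0])).round(1),'ctr from far',c.round(4),'mid',((A+B)/2)[:2].round(4))
Q=[P(*q) for q in [(2,10),(495,15),(60,585),(455,590)]]
print('rear wall top corners',ray(w,Q[:2],.024).round(4))
# two-view height check of red: wrist vs top (blob in t8)
t=cv2.imread('pics/t8.png')
for nm,lo,hi in [('red',(170,90,70),(180,255,255)),('yellow',(22,90,70),(34,255,255)),('blue',(105,90,50),(125,255,255)),('green',(45,70,50),(85,255,255))]:
    m=cv2.inRange(cv2.cvtColor(t[180:230,215:275],cv2.COLOR_BGR2HSV),lo,hi);v,u=np.nonzero(m);print(nm,len(u),(u.mean()+215).round(1) if len(u) else 0,(v.mean()+180).round(1) if len(u) else 0)
```

```text
green [0.4881 0.2705] [0.4811 0.2214] L 0.0496 head 81.9 ctr from far [0.4847 0.2461] mid [0.4846 0.2459]
blue [0.5428 0.2605] [0.5372 0.2114] L 0.0494 head 83.5 ctr from far [0.5401 0.2362] mid [0.54   0.2359]
yel [0.4788 0.1982] [0.4696 0.1486] L 0.0504 head 79.4 ctr from far [0.4742 0.1732] mid [0.4742 0.1734]
red [0.5339 0.1922] [0.5266 0.1411] L 0.0517 head 81.8 ctr from far [0.5301 0.1658] mid [0.5303 0.1666]
rear wall top corners [[0.4588 0.2831 0.024 ]
 [0.5741 0.266  0.024 ]]
red 0 0 0
yellow 83 252.1 214.1
blue 1 237.0 201.0
green 73 235.7 211.3
```

>>> {"fn": "step_arm", "kwargs": {
  "increments": [-0.3, 0.1, 0.9, 0, 0, -0.6, 0.2, 1.8, 0, 0, -0.63, 0.3, 2.7, 0, 0, -0.63, 0.4, 3.6, 0, 0, -0.63, 0.44, 4.36, 0, 0]
}}

```text
t: 16.48
tcp_pos: [0.5012, -0.1227, 0.2625]
tool_rot: [-0.528, -0.466, 0.537, -0.464]
force: [0.6, -0.2, -0.2]
finger_gap: 1.0
```

>>> {"fn": "step_arm", "kwargs": {
  "increments": [0, 0, 0, 0, 0, 0, 0, 0, 0, 0, 0, 0, 0, 0, 0, 0, 0, 0, 0, 0, 0, 0, 0, 0, 0]
}}

```text
t: 17.1
tcp_pos: [0.5013, -0.1219, 0.2626]
tool_rot: [-0.528, -0.466, 0.537, -0.465]
force: [0.3, 0.1, -0.5]
finger_gap: 1.002
```

Run:
```python
from h import *
w=cam('wrist');im=snapshot('wrist');cv2.imwrite('pics/w4.png',im);np.savez('w4.npz',K=w[0],R=w[1],t=w[2])
s=sense();print(s['tcp_pos'],yaw(),(-w[1].T@w[2]).round(4))
```

```text
[ 0.50133248 -0.12202159  0.26256562] -7.696255121417101 [ 0.514  -0.044   0.4042]
```

View pics/w4.png

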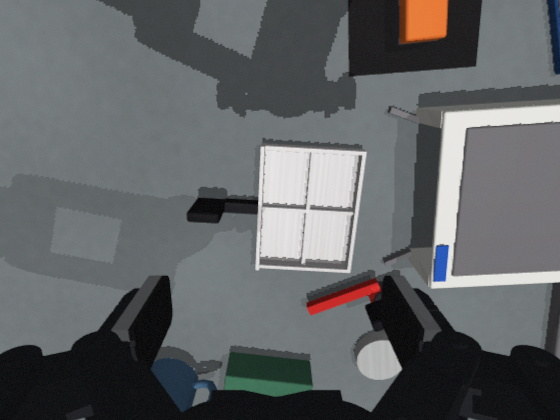

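Run:
```python
from h import *
w=tuple(np.load('w4.npz')[k] for k in 'KRt');im=cv2.imread('pics/w4.png')
g=cv2.cvtColor(im,cv2.COLOR_BGR2GRAY)
m=np.zeros_like(g);m[130:285,245:375]=cv2.inRange(g,150,255)[130:285,245:375]
m=cv2.morphologyEx(m,cv2.MORPH_CLOSE,np.ones((9,9)))
a,b,mm=blobs(m,500)[0]
cn=max(cv2.findContours(mm.astype(np.uint8),0,1)[0],key=cv2.contourArea);h=cv2.convexHull(cn)
q=cv2.approxPolyDP(h,6,True)[:,0];print(a,q.tolist())
P=ray(w,q,.02)[:,:2];print(P.round(4).tolist(),[np.hypot(*(P[i]-P[i-1])).round(4) for i in range(len(P))])
c,sz,an=cv2.minAreaRect((ray(w,h[:,0],.02)[:,:2]*1000).astype(np.float32));print('rect',c,sz,an)
print('cross z14',ray(w,(307.5,208),.014),ray(w,[(309.5,152),(304,262),(262,205),(353,211)],.014).round(4).tolist())
# fin: black
k=np.zeros_like(g);k[185:235,180:262]=cv2.inRange(g,0,40)[185:235,180:262]
a,b,mm=blobs(k,60)[0];v,u=np.nonzero(mm);print('fin',a,b,axis(ray(w,np.c_[u,v],.056)))
r=blobs(mask(im,'red',130,70),80)[0];v,u=np.nonzero(r[2]);print('dog',r[0],axis(ray(w,np.c_[u,v],.024)),ray(w,[(308,309),(380,288)],.024))
print('scan top front',ray(w,[(443,113),(432,285)],.073).round(4))
x=cv2.resize(im[135:285,180:270],(360,600),interpolation=2);y=cv2.resize(im[90:300,370:475],(300,600),interpolation=2)
cv2.imwrite('pics/i.png',np.hstack([cv2.resize(im[135:285,250:375],(500,600),interpolation=2),y]))
```

```text
12430 [[262, 146], [366, 152], [350, 272], [255, 269]]
[[0.4883, -0.0989], [0.5966, -0.1197], [0.5698, -0.2596], [0.459, -0.2412]] [np.float64(0.1453), np.float64(0.1103), np.float64(0.1424), np.float64(0.1124)]
rect (527.9824829101562, -180.71067810058594) (147.50454711914062, 113.13200378417969) 79.04682159423828
cross z14 [[ 0.52876551 -0.17580783  0.014     ]] [[0.5377, -0.1129, 0.014], [0.5174, -0.2426, 0.014], [0.4782, -0.1655, 0.014], [0.5795, -0.1861, 0.014]]
fin 1194 [218.74288107 208.35929648] (array([ 0.43800087, -0.15030356]), np.float64(-179.27204857529287), array([0.02103109, 0.06785343]))
dog 1057 (array([ 0.56035589, -0.28890159]), np.float64(-166.24161703831203), array([0.02021898, 0.09077882])) [[ 0.51523292 -0.30103112  0.024     ]
 [ 0.60302434 -0.28315888  0.024     ]]
scan top front [[ 0.6543 -0.0838  0.073 ]
 [ 0.6447 -0.2557  0.073 ]]
```

View pics/i.png

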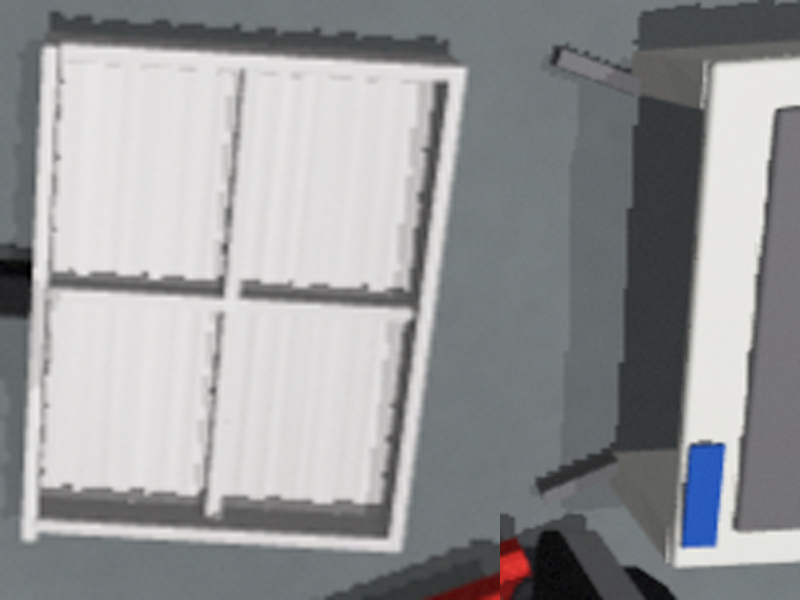

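Run:
```python
from h import *
w=tuple(np.load('w4.npz')[k] for k in 'KRt')
P=lambda x,y:(250+x/4-.4,135+y/4-.4)
c=ray(w,P(232,300),.014)[0]
A=ray(w,[P(242,70),P(213,515),P(48,293),P(415,312)],.014)[:,:2];h=lambda d:np.degrees(np.arctan2(d[1],d[0]))
print(c.round(4),h(A[0]-A[1])-90,h(A[3]-A[2]),np.hypot(*(A[0]-A[1])),np.hypot(*(A[3]-A[2])),((A[0]+A[1])/2).round(4),((A[2]+A[3])/2).round(4))
C=np.vstack([ray(w,[P(42,45),P(28,540)],.026),ray(w,[P(467,68),P(403,550)],.02)])[:,:2]
print(C.round(4),C.mean(0).round(4),h(C[0]-C[1])-90,h(C[2]-C[3])-90,h(C[2]-C[0]),h(C[3]-C[1]))
# scanner: view right part scale 300/105, 600/210, origin (370,90)
S=lambda x,y:(370+(x-500)*105/300-.4,90+y*.35-.4)
F=ray(w,[S(710,62),S(675,562)],.073)[:,:2];print('scanner top front',F.round(4),np.hypot(*(F[0]-F[1])),h(F[0]-F[1])-90,F.mean(0).round(4))
G=ray(w,[S(550,50),S(537,485)],.010)[:,:2];print('flare tips',G.round(4),np.hypot(*(G[0]-G[1])),G.mean(0))
```

```text
[ 0.5287 -0.1777  0.014 ] -9.702585813582445 -10.625571381244571 0.13301428461227396 0.10430403934656972 [ 0.5271 -0.1787] [ 0.5285 -0.1785]
[[ 0.4867 -0.0976]
 [ 0.4616 -0.2391]
 [ 0.597  -0.1194]
 [ 0.5702 -0.2598]] [ 0.5289 -0.179 ] -10.08450366784109 -10.774250520322028 -11.153306670126636 -10.755245561947248
scanner top front [[ 0.6543 -0.0823]
 [ 0.6435 -0.257 ]] 0.1750770837890876 -3.549165723938387 [ 0.6489 -0.1697]
flare tips [[ 0.6232 -0.0775]
 [ 0.6111 -0.2533]] 0.17617408810382634 [ 0.61712174 -0.16540888]
```

```bash
cat >> look.py <<'E'
HOLD={'red':((.5303,.1665),-8.2),'yel':((.4746,.1738),-10.0),'blue':((.5400,.2362),-6.8),'green':((.4848,.2459),-8.1)}
TC=np.array([.5286,-.1785]);TH=-10.4
def pocket(sx,sy,tc=TC,th=TH):
    return tc+Ro.from_euler('z',th,degrees=True).apply([.027*sx,.035*sy,0])[:2]
def chain(*wp):
    fr=(sense()['tcp_pos'],yaw())
    for p,y in wp:
        print([round(v,2) for v in plan(p,y,fr)],'->',np.round(p,3),y); fr=(p,y)
def topcheck():
    T=snapshot('top');c=cam('top');g=cv2.cvtColor(T,cv2.COLOR_BGR2GRAY)
    m=np.zeros_like(g);m[172:222,322:384]=cv2.inRange(g,140,255)[172:222,322:384]
    b=blobs(cv2.morphologyEx(m,5*0+cv2.MORPH_CLOSE,np.ones((5,5),np.uint8)),300)
    h=cv2.cvtColor(T,cv2.COLOR_BGR2HSV)[178:235,212:300]; k=cv2.inRange(h,(8,60,40),(24,255,255));v,u=np.nonzero(k)
    o=blobs(mask(T[140:185,225:330],'orange',120,100),30)
    print('tray',[(a,ray(c,q,.015)[0][:2].round(4)) for a,q,_ in b[:1]],'carton-brown',len(u),ray(c,(u.mean()+212,v.mean()+178),.02)[0][:2].round(3),'hook',[(a,q.round(1)) for a,q,_ in o[:1]])
    return T
E
python3 - <<'E'
from look import *
topcheck();p,y=HOLD['red'];q=pocket(1,-1)
chain(([*p,.15],y),([*p,.028],y))
print(q)
E
```

```text
tray [] carton-brown 991 [0.498 0.171] hook [(np.int32(314), array([68.9, 21.5]))]
[1.84, -0.15, -4.85, 0.1] -> [0.53  0.166 0.15 ] -8.2
[2.03, 0.02, -0.02, 0.0] -> [0.53  0.166 0.028] -8.2
[ 0.54883826 -0.21779902]
```

>>> {"fn": "step_arm", "kwargs": {
  "increments": [0.2, -0.03, -0.95, 0.1, 0.5, 0.5, -0.06, -1.9, 0.1, 0.5, 1.0, -0.1, -2.9, 0.1, 0.5, 1.5, -0.13, -3.9, 0.1, 0.5, 1.84, -0.15, -4.85, 0.1, 0.5]
}}

```text
t: 17.82
tcp_pos: [0.5294, 0.1618, 0.1516]
tool_rot: [-0.53, -0.464, 0.539, -0.462]
force: [0.8, -0.3, -0.1]
finger_gap: 0.502
```

Run:
```python
from look import *
T=topcheck();cv2.imwrite('pics/t9.png',T);p,y=HOLD['red'];q=pocket(1,-1)
print(sense()['tcp_pos'],sense()['finger_gap']);chain(([*p,.028],y),([*p,.12],y),([*((p+q)/2),.13],-9.5),([*q,.12],TH))
```

```text
tray [(np.int32(1377), array([ 0.5297, -0.1775]))] carton-brown 315 [0.505 0.134] hook [(np.int32(313), array([68.9, 21.5]))]
[0.52812327 0.16840317 0.14914403] 0.4966798722562919
[2.02, 0.07, 0.02, 0.04] -> [0.53  0.166 0.028] -8.2
[-1.53, -0.02, 0.01, 0.0] -> [0.53  0.166 0.12 ] -8.2
[-0.16, 0.61, 3.15, 0.26] -> [ 0.54  -0.026  0.13 ] -9.5
[0.17, 0.68, 3.13, 0.18] -> [ 0.549 -0.218  0.12 ] -10.4
```

>>> {"fn": "step_arm", "kwargs": {
  "increments": [0.5, 0.05, 0.02, 0, 0.5, 1.0, 0.07, 0.02, 0, 0.5, 1.5, 0.07, 0.02, 0, 0.5, 1.85, 0.07, 0.02, 0, 0.5, 2.02, 0.07, 0.02, 0, 0.5]
}}

```text
t: 18.5
tcp_pos: [0.5299, 0.1663, 0.0268]
tool_rot: [-0.529, -0.467, 0.538, -0.461]
force: [0.7, 0.6, 0.2]
finger_gap: 0.496
```

>>> {"fn": "step_arm", "kwargs": {
  "increments": [0, 0, 0, 0, 0.6, 0, 0, 0, 0, 1, 0, 0, 0, 0, 1, 0, 0, 0, 0, 1, 0, 0, 0, 0, 1],
  "grip_force": 45
}}

```text
t: 19.12
tcp_pos: [0.5305, 0.1664, 0.0276]
tool_rot: [-0.529, -0.467, 0.538, -0.461]
force: [-0.7, 0.2, 5.0]
finger_gap: 0.159
```

>>> {"fn": "step_arm", "kwargs": {
  "increments": [-0.3, 0, 0, 0, 1, -0.7, 0, 0, 0, 1, -1.1, 0, 0, 0, 1, -1.4, 0, 0, 0, 1, -1.53, 0, 0, 0, 1]
}}

```text
t: 19.75
tcp_pos: [0.5324, 0.1667, 0.1212]
tool_rot: [-0.53, -0.466, 0.537, -0.462]
force: [-0.3, 0.2, -1.0]
finger_gap: 0.151
```

>>> {"fn": "step_arm", "kwargs": {
  "increments": [-0.1, 0.1, 0.5, 0, 1, -0.16, 0.25, 1.2, 0.1, 1, -0.16, 0.4, 1.9, 0.2, 1, -0.16, 0.55, 2.6, 0.26, 1, -0.16, 0.61, 3.15, 0.26, 1]
}}

```text
t: 20.38
tcp_pos: [0.5425, -0.0273, 0.131]
tool_rot: [-0.535, -0.46, 0.543, -0.456]
force: [-0.5, -0.8, -0.6]
finger_gap: 0.153
```

>>> {"fn": "step_arm", "kwargs": {
  "increments": [0, 0.15, 0.7, 0, 1, 0, 0.3, 1.4, 0.1, 1, 0.1, 0.45, 2.1, 0.1, 1, 0.17, 0.6, 2.8, 0.2, 1, 0.17, 0.68, 3.13, 0.2, 1]
}}

```text
t: 21.0
tcp_pos: [0.5518, -0.2213, 0.1207]
tool_rot: [-0.54, -0.455, 0.547, -0.45]
force: [0.4, 0.4, -0.6]
finger_gap: 0.157
```

Run:
```python
from look import *
w=cam('wrist');im=snapshot('wrist');cv2.imwrite('pics/w5.png',im)
s=sense();print(s['tcp_pos'],yaw(),s['finger_gap'],s['force']);q=pocket(1,-1);n,y=HOLD['yel']
chain(([*q,.03],TH),([*q,.12],TH),([*((n+q)/2),.15],TH),([*n,.13],y))
# tray corners near from this view
g=cv2.cvtColor(im,cv2.COLOR_BGR2GRAY);print(blobs(cv2.inRange(g,150,255),800)[0][:2])
cv2.imwrite('pics/j.png',im)
```

```text
[ 0.55262079 -0.22334542  0.12098593] -10.491592667655581 0.1577497428686197 [ 0.14949568 -0.96650025 -0.36446141]
[1.52, -0.06, -0.09, -0.02] -> [ 0.549 -0.218  0.03 ] -10.4
[-1.5, -0.01, 0.01, 0.0] -> [ 0.549 -0.218  0.12 ] -10.4
[-0.51, -1.2, -3.1, 0.0] -> [ 0.512 -0.022  0.15 ] -10.4
[0.33, -1.19, -3.1, -0.08] -> [0.475 0.174 0.13 ] -10.0
(np.int32(11140), array([474.80960503, 136.14964093]))
```

View pics/j.png

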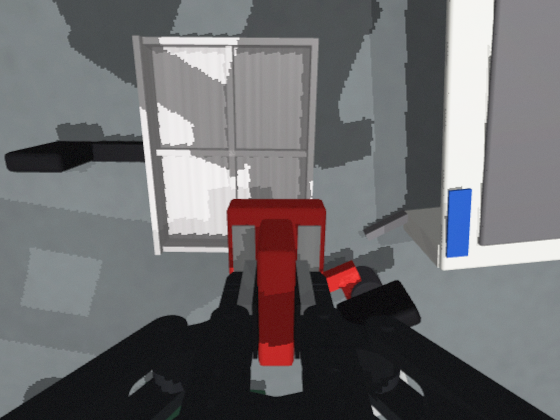

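Run:
```python
from look import *
w=cam('wrist');s=sense();t=np.array(s['tcp_pos']);R=Ro.from_euler('z',TH,degrees=True)
loc=lambda X:R.inv().apply(np.c_[X[:,:2]-TC,np.zeros(len(X))])[:,:2].round(4).tolist()
print('tray-frame: corners',loc(ray(w,[(317.5,39.5)],.02)),loc(ray(w,[(136,37.5),(157,253)],.026)),'cross',loc(ray(w,[(231.5,153),(229.5,46)],.014)))
im=cv2.imread('pics/w5.png');m=mask(im,'red',120,50);m[:,330:]=0
b=blobs(m,500)[0];v,u=np.nonzero(b[2]);print('top row',v.min(),[u[v==v.min()+3].min(),u[v==v.min()+3].max()])
col=im[190:240,240];print([tuple(int(q) for q in x) for x in im[194:240:2,250]])
for z,r in [(.097,v.min()),(.113,v.min())]:
    X=ray(w,[(277,r),(229,r+3),(325,r+3)],z);print(z,Ro.from_euler('z',yaw(),degrees=True).inv().apply(X-t).round(4).tolist())
```

```text
tray-frame: corners [[0.0573, 0.0676]] [[-0.0516, 0.0683], [-0.0537, -0.0729]] cross [[0.0012, -0.0029], [0.0026, 0.0647]]
top row 199 [np.int64(231), np.int64(321)]
[(165, 164, 167), (181, 181, 184), (100, 99, 111), (22, 23, 97), (18, 21, 98), (20, 21, 99), (20, 22, 101), (20, 21, 118), (23, 24, 126), (28, 29, 132), (28, 27, 133), (25, 25, 130), (24, 25, 129), (29, 28, 131), (23, 23, 129), (38, 37, 127), (107, 108, 106), (104, 103, 102), (94, 94, 93), (93, 93, 92), (92, 93, 90), (94, 93, 92), (92, 92, 91)]
0.097 [[0.0012, 0.0288, -0.024], [-0.0218, 0.0273, -0.024], [0.0241, 0.0274, -0.024]]
0.113 [[0.0013, 0.0336, -0.008], [-0.0195, 0.0322, -0.008], [0.022, 0.0323, -0.008]]
```

>>> {"fn": "step_arm", "kwargs": {
  "increments": [0, -0.04, -0.07, 0, 1, 0.4, -0.04, -0.07, 0, 1, 0.8, -0.04, -0.07, 0, 1, 1.2, -0.04, -0.07, 0, 1, 1.35, -0.04, -0.07, 0, 1]
}}

```text
t: 21.68
tcp_pos: [0.549, -0.2163, 0.0388]
tool_rot: [-0.539, -0.455, 0.547, -0.45]
force: [0.3, 0.7, -1.5]
finger_gap: 0.151
```

>>> {"fn": "step_arm", "kwargs": {
  "increments": [0.05, 0, 0, 0, 1, 0.1, 0, 0, 0, 1, 0.14, 0, 0, 0, 1, 0.17, 0, 0, 0, 1, 0.18, 0, 0, 0, 1]
}}

```text
t: 22.3
tcp_pos: [0.5489, -0.2164, 0.0282]
tool_rot: [-0.539, -0.455, 0.547, -0.45]
force: [0.9, 0.4, -0.6]
finger_gap: 0.153
```

Run:
```python
from look import *
s=sense();print(s['tcp_pos'],yaw(),s['finger_gap'],np.round(s['force'],1),np.round(s['ft_torque'],2),pocket(1,-1))
```

```text
[ 0.54893809 -0.21641439  0.02816624] -10.386796732508724 0.15306738551443066 [ 0.9  0.4 -0.6] [ 0.03  0.01 -0.02] [ 0.54883826 -0.21779902]
```

>>> {"fn": "step_arm", "kwargs": {
  "increments": [0, 0, 0, 0, 0.5, 0, 0, 0, 0, 0.5, 0, 0, 0, 0, 0.5, -0.3, 0, 0, 0, 0.5, -0.7, 0, 0, 0, 0.5]
}}

```text
t: 22.92
tcp_pos: [0.5493, -0.2162, 0.071]
tool_rot: [-0.539, -0.456, 0.547, -0.45]
force: [0.3, -0.9, -0.7]
finger_gap: 0.495
```

>>> {"fn": "step_arm", "kwargs": {
  "increments": [-0.8, 0, 0, 0, 0.5, -1.1, -0.2, -0.5, 0, 0.5, -1.3, -0.45, -1.2, 0, 0.5, -1.4, -0.8, -2.1, 0, 0.5, -1.4, -1.18, -3.1, 0, 0.5]
}}

```text
t: 23.55
tcp_pos: [0.5153, -0.0211, 0.1574]
tool_rot: [-0.54, -0.454, 0.547, -0.451]
force: [0.3, 0.7, -0.5]
finger_gap: 0.5
```

>>> {"fn": "step_arm", "kwargs": {
  "increments": [0, -0.2, -0.6, 0, 0.5, 0, -0.45, -1.2, 0, 0.5, 0.2, -0.7, -1.9, 0, 0.5, 0.3, -1.0, -2.6, 0, 0.5, 0.33, -1.18, -3.1, 0, 0.5]
}}

```text
t: 24.18
tcp_pos: [0.4784, 0.1764, 0.1384]
tool_rot: [-0.54, -0.454, 0.546, -0.451]
force: [1.5, -0.1, -0.0]
finger_gap: 0.497
```

```bash
cat >> look.py <<'E'
def wribs(cols,z=.054):
    """wrist view: rib-top far (low-row... image-bottom) edge per colour -> far end of rib + 25 mm"""
    w=cam('wrist');im=snapshot('wrist')
    return w,im
E
python3 - <<'E'
from look import *
T=topcheck();cv2.imwrite('pics/t10.png',T);n,y=HOLD['yel'];q=pocket(-1,-1)
c=cam('top');r=mask(T,'red',90,50);print('red in top',[(a,ray(c,b,.045)[0][:2].round(4)) for a,b,_ in blobs(r[170:230,320:385].copy(),15)] if 0 else [(a,ray(c,b+[320,170],.045)[0][:2].round(4)) for a,b,_ in blobs(np.ascontiguousarray(r[170:230,320:380]),15)])
s=sense();print(s['tcp_pos'],yaw(),s['finger_gap'])
chain(([*n,.028],y),([*n,.12],y),([*((n+q)/2),.13],-9.5),([*q,.12],TH))
E
```

```text
tray [(np.int32(1266), array([ 0.5277, -0.174 ]))] carton-brown 497 [0.5   0.133] hook [(np.int32(312), array([80.1, 25.4]))]
red in top [(np.int32(142), array([ 0.5476, -0.2077]))]
[0.47774945 0.17917339 0.1384068 ] -10.317267347936909 0.4944255895997396
[1.84, -0.02, 0.1, -0.06] -> [0.475 0.174 0.028] -10.0
[-1.53, -0.01, 0.0, 0.0] -> [0.475 0.174 0.12 ] -10.0
[-0.17, 0.72, 3.1, -0.1] -> [ 0.485 -0.017  0.13 ] -9.5
[0.17, 0.7, 3.11, 0.18] -> [ 0.496 -0.208  0.12 ] -10.4
```

>>> {"fn": "step_arm", "kwargs": {
  "increments": [0.4, -0.02, 0.1, 0, 0.5, 0.9, -0.02, 0.1, 0, 0.5, 1.4, -0.02, 0.1, 0, 0.5, 1.7, -0.02, 0.1, 0, 0.5, 1.83, -0.02, 0.1, 0, 0.5]
}}

```text
t: 24.85
tcp_pos: [0.4746, 0.1733, 0.0286]
tool_rot: [-0.54, -0.455, 0.546, -0.451]
force: [0.4, -0.1, 0.3]
finger_gap: 0.498
```

>>> {"fn": "step_arm", "kwargs": {
  "increments": [0, 0, 0, 0, 0.6, 0, 0, 0, 0, 1, 0, 0, 0, 0, 1, 0, 0, 0, 0, 1, 0, 0, 0, 0, 1]
}}

```text
t: 25.48
tcp_pos: [0.4753, 0.1733, 0.0296]
tool_rot: [-0.541, -0.455, 0.545, -0.451]
force: [-0.1, 0.3, 6.1]
finger_gap: 0.15
```

>>> {"fn": "step_arm", "kwargs": {
  "increments": [-0.3, 0, 0, 0, 1, -0.7, 0, 0, 0, 1, -1.1, 0, 0, 0, 1, -1.4, 0, 0, 0, 1, -1.53, 0, 0, 0, 1]
}}

```text
t: 26.1
tcp_pos: [0.4764, 0.1734, 0.1225]
tool_rot: [-0.541, -0.455, 0.544, -0.451]
force: [0.0, 0.6, -0.3]
finger_gap: 0.153
```

>>> {"fn": "step_arm", "kwargs": {
  "increments": [-0.1, 0.1, 0.5, 0, 1, -0.17, 0.3, 1.2, 0, 1, -0.17, 0.45, 1.9, -0.1, 1, -0.17, 0.6, 2.6, -0.1, 1, -0.17, 0.72, 3.1, -0.1, 1]
}}

```text
t: 26.72
tcp_pos: [0.4853, -0.0189, 0.1321]
tool_rot: [-0.539, -0.457, 0.543, -0.453]
force: [0.5, 0.1, -1.5]
finger_gap: 0.154
```

>>> {"fn": "step_arm", "kwargs": {
  "increments": [0, 0.15, 0.7, 0, 1, 0, 0.3, 1.4, 0.1, 1, 0.1, 0.45, 2.1, 0.1, 1, 0.17, 0.6, 2.7, 0.2, 1, 0.17, 0.7, 3.08, 0.2, 1]
}}

```text
t: 27.35
tcp_pos: [0.4945, -0.2097, 0.1209]
tool_rot: [-0.544, -0.452, 0.547, -0.448]
force: [0.1, -0.1, -0.2]
finger_gap: 0.152
```

Run:
```python
from look import *
im=snapshot('wrist');cv2.imwrite('pics/w6.png',im)
s=sense();print(s['tcp_pos'],yaw(),s['finger_gap'],np.round(s['force'],1));q=pocket(-1,-1)+[0,-.0005];n,y=HOLD['blue']
chain(([*q,.029],TH),([*q,.12],TH),([*((n+q)/2),.15],TH),([*n,.13],y))
```

```text
[ 0.49581505 -0.21260016  0.12133548] -10.995105137465135 0.16041398025338072 [ 1.4 -2.5 -0.2]
[1.54, -0.01, -0.07, -0.12] -> [ 0.496 -0.209  0.029] -10.4
[-1.52, -0.01, 0.0, 0.0] -> [ 0.496 -0.209  0.12 ] -10.4
[-0.51, -0.31, -3.71, 0.0] -> [0.518 0.014 0.15 ] -10.4
[0.33, -0.3, -3.71, -0.72] -> [0.54  0.236 0.13 ] -6.8
```

>>> {"fn": "step_arm", "kwargs": {
  "increments": [0, -0.01, -0.07, -0.12, 1, 0.4, -0.01, -0.07, -0.12, 1, 0.8, -0.01, -0.07, -0.12, 1, 1.2, -0.01, -0.07, -0.12, 1, 1.35, -0.01, -0.07, -0.12, 1]
}}

```text
t: 28.02
tcp_pos: [0.4946, -0.2061, 0.0393]
tool_rot: [-0.541, -0.455, 0.545, -0.451]
force: [-0.3, 0.3, -1.6]
finger_gap: 0.158
```

>>> {"fn": "step_arm", "kwargs": {
  "increments": [0.05, 0, 0, 0, 1, 0.1, 0, 0, 0, 1, 0.13, 0, 0, 0, 1, 0.15, 0, 0, 0, 1, 0.16, 0, 0, 0, 1]
}}

```text
t: 28.65
tcp_pos: [0.4946, -0.2063, 0.0299]
tool_rot: [-0.541, -0.455, 0.545, -0.451]
force: [-0.2, 0.4, -1.7]
finger_gap: 0.154
```

Run:
```python
from look import *
s=sense();print(s['tcp_pos'],yaw(),s['finger_gap'],np.round(s['force'],1),np.round(s['ft_torque'],2),pocket(-1,-1))
```

```text
[ 0.49464868 -0.20632619  0.0298794 ] -10.28534324343031 0.15420343408384446 [-0.2  0.4 -1.7] [0.01 0.03 0.01] [ 0.4957254  -0.20805098]
```

>>> {"fn": "step_arm", "kwargs": {
  "increments": [0, 0, 0, 0, 0.5, 0, 0, 0, 0, 0.5, 0, 0, 0, 0, 0.5, -0.3, 0, 0, 0, 0.5, -0.7, 0, 0, 0, 0.5]
}}

```text
t: 29.28
tcp_pos: [0.4945, -0.206, 0.0718]
tool_rot: [-0.541, -0.456, 0.545, -0.451]
force: [-0.5, -0.7, -0.2]
finger_gap: 0.497
```

>>> {"fn": "step_arm", "kwargs": {
  "increments": [-0.8, 0, 0, 0, 0.5, -1.1, -0.05, -0.7, 0, 0.5, -1.3, -0.1, -1.5, 0, 0.5, -1.4, -0.2, -2.5, 0, 0.5, -1.4, -0.3, -3.5, 0, 0.5]
}}

```text
t: 29.9
tcp_pos: [0.5156, 0.0052, 0.1567]
tool_rot: [-0.541, -0.455, 0.545, -0.451]
force: [1.1, 0.0, -0.1]
finger_gap: 0.501
```

>>> {"fn": "step_arm", "kwargs": {
  "increments": [0, 0, -0.7, 0, 0.5, 0, -0.1, -1.5, -0.2, 0.5, 0.2, -0.2, -2.3, -0.4, 0.5, 0.3, -0.3, -3.2, -0.6, 0.5, 0.33, -0.3, -3.8, -0.7, 0.5]
}}

```text
t: 30.52
tcp_pos: [0.5378, 0.235, 0.1364]
tool_rot: [-0.526, -0.472, 0.53, -0.468]
force: [0.1, -0.3, 0.4]
finger_gap: 0.501
```

Run:
```python
from look import *
T=topcheck();cv2.imwrite('pics/t11.png',T);n,y=HOLD['blue'];q=pocket(1,1)
s=sense();print(s['tcp_pos'],yaw(),s['finger_gap'])
chain(([*n,.028],y),([*n,.12],y),([*((n+q)/2),.13],-9),([*q,.12],TH))
c=cam('top');h=cv2.cvtColor(T,cv2.COLOR_BGR2HSV)
for nm,col in(('red','red'),('yel','yellow')):
    m=mask(T,col,90,50);print(nm,[(a,ray(c,b+[320,170],.045)[0][:2].round(4)) for a,b,_ in blobs(np.ascontiguousarray(m[170:230,320:380]),15)])
```

```text
tray [(np.int32(1268), array([ 0.5277, -0.174 ]))] carton-brown 1088 [0.501 0.153] hook [(np.int32(313), array([80.1, 25.5]))]
[0.53922191 0.23870188 0.13668065] -6.630666517150071 0.4998432626197606
[1.81, 0.03, 0.05, 0.03] -> [0.54  0.236 0.028] -6.8
[-1.53, -0.01, -0.01, 0.0] -> [0.54  0.236 0.12 ] -6.8
[-0.18, 0.56, 3.17, 0.44] -> [0.551 0.044 0.13 ] -9
[0.15, 0.68, 3.14, 0.28] -> [ 0.561 -0.149  0.12 ] -10.4
red [(np.int32(140), array([ 0.5476, -0.2077]))]
yel [(np.int32(136), array([ 0.4949, -0.1992]))]
```

>>> {"fn": "step_arm", "kwargs": {
  "increments": [0, -0.1, 0.5, 0.1, 1, 0, -0.25, 1.0, 0.2, 1, 0, -0.4, 1.6, 0.3, 1, 0, -0.5, 2.0, 0.36, 1, 0, -0.53, 2.19, 0.36, 1]
}}

```text
t: 31.2
tcp_pos: [0.4918, 0.1107, 0.1365]
tool_rot: [-0.535, -0.464, 0.536, -0.459]
force: [-0.4, 0.2, 0.2]
finger_gap: 0.002
```

Run:
```python
from look import *
print(sense()['tcp_pos'],yaw(),sense()['finger_gap']);chain(([.4925,.112,.02],-8.4),([.4925,.042,.02],-8.4))
w=cam('wrist');im=snapshot('wrist');cv2.imwrite('pics/w7.png',im)
for n,p in (('blue',HOLD['blue']),('green',HOLD['green'])): print(n,proj(w,[[*p[0],.054]]).round(1))
```

```text
[0.49180181 0.11073708 0.13648674] -8.511232133641718 0.0023252383422269515
[1.94, 0.02, -0.02, -0.02] -> [0.492 0.112 0.02 ] -8.4
[-0.01, 0.17, 1.15, 0.0] -> [0.492 0.042 0.02 ] -8.4
blue [[328.5 -11. ]]
green [[225.7 -13.9]]
```

>>> {"fn": "step_arm", "kwargs": {
  "increments": [0.5, 0.02, -0.02, 0, 1, 1.0, 0.02, -0.02, 0, 1, 1.4, 0.02, -0.02, 0, 1, 1.7, 0.02, -0.02, 0, 1, 1.92, 0.02, -0.02, 0, 1]
}}

```text
t: 31.88
tcp_pos: [0.493, 0.1121, 0.0203]
tool_rot: [-0.535, -0.464, 0.536, -0.459]
force: [0.6, 0.6, 0.2]
finger_gap: 0.0
```

>>> {"fn": "step_arm", "kwargs": {
  "increments": [0, 0.02, 0.15, 0, 1, 0, 0.05, 0.35, 0, 1, 0, 0.09, 0.6, 0, 1, 0, 0.13, 0.85, 0, 1, 0, 0.17, 1.15, 0, 1]
}}

```text
t: 32.5
tcp_pos: [0.4931, 0.0411, 0.0205]
tool_rot: [-0.535, -0.464, 0.536, -0.459]
force: [0.3, 3.5, 1.8]
finger_gap: 0.001
```

>>> {"fn": "step_arm", "kwargs": {
  "increments": [0, 0, -0.08, 0, 1, -0.3, 0, -0.1, 0, 1, -0.9, 0, -0.1, 0, 1, -1.8, 0, -0.1, 0, 1, -2.6, 0, -0.1, 0, 1]
}}

```text
t: 33.12
tcp_pos: [0.4946, 0.0464, 0.1782]
tool_rot: [-0.535, -0.464, 0.536, -0.46]
force: [0.3, -0.2, -0.7]
finger_gap: 0.001
```

Run:
```python
from look import *
T=topcheck();cv2.imwrite('pics/t12.png',T)
print(sense()['tcp_pos'],yaw());chain(([.51,.11,.22],-8.4))
```

```text
tray [(np.int32(1265), array([ 0.5278, -0.174 ]))] carton-brown 501 [0.484 0.126] hook [(np.int32(312), array([80. , 25.4]))]
[0.49828669 0.0461292  0.1838003 ] -8.463848016993245
[-0.6, 0.04, -1.08, -0.01] -> [0.51 0.11 0.22] -8.4
```

>>> {"fn": "step_arm", "kwargs": {
  "increments": [-0.3, 0, -0.2, 0, 0.5, -0.6, 0.04, -0.4, 0, 0.5, -0.6, 0.04, -0.58, 0, 0.5, -0.6, 0.04, -0.58, 0, 0.5, -0.6, 0.04, -0.58, 0, 0.5]
}}

```text
t: 33.8
tcp_pos: [0.5047, 0.08, 0.2187]
tool_rot: [0.537, 0.461, -0.534, 0.462]
force: [-0.2, -0.4, -0.1]
finger_gap: 0.499
```

Run:
```python
from look import *
w=cam('wrist');im=snapshot('wrist');cv2.imwrite('pics/w8.png',im)
print(sense()['tcp_pos'],yaw(),(-w[1].T@w[2]).round(4))
hsv=cv2.cvtColor(im,cv2.COLOR_BGR2HSV)
for col in('blue','green'):
    for a,b,m in blobs(mask(im[:200,150:400],col,100,40),400)[:1]:
        v,u=np.nonzero(m);u=u+150
        # outline (base+rib) & rib: columns near the middle
        print(col,a,'u',u.min(),u.max(),'v',v.min(),v.max())
        for r in range(v.min(),v.max()+1,6): k=u[v==r];print(r,k.min(),k.max(),len(k),end=' | ')
        print()
cv2.imwrite('pics/k.png',cv2.resize(im[10:185,190:330],None,fx=3.4,fy=3.4,interpolation=cv2.INTER_CUBIC))
```

```text
[0.50480132 0.07991865 0.21885156] -8.468872008488319 [0.5162 0.1566 0.3611]
blue 2206 u 270 319 v 43 115
43 314 316 3 | 49 270 319 50 | 55 270 319 26 | 61 270 319 26 | 67 270 319 26 | 73 271 319 25 | 79 271 319 25 | 85 271 319 25 | 91 271 319 26 | 97 272 319 24 | 103 272 319 25 | 109 272 319 48 | 115 273 289 15 | 
green 2288 u 205 258 v 43 114
43 230 254 21 | 49 206 255 50 | 55 206 256 28 | 61 207 256 27 | 67 207 256 28 | 73 208 257 26 | 79 208 257 28 | 85 209 257 27 | 91 209 257 26 | 97 210 257 26 | 103 210 258 27 | 109 211 258 48 |
```

View pics/k.png

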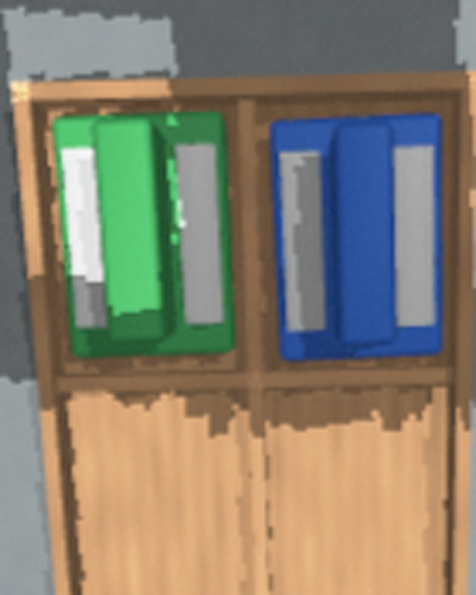

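Run:
```python
from look import *
w=cam('wrist')
P=lambda x,y:(190+x/3.4-.4,10+y/3.4-.4)
for n,a,b in [('green',(125,117),(136,341)),('blue',(364,123),(366,343))]:
    A,B=ray(w,[P(*a),P(*b)],.054); d=(A-B)[:2];L=np.hypot(*d)
    print(n,L.round(4),np.degrees(np.arctan2(d[1],d[0])).round(1),((A+B)/2)[:2].round(4))
C=ray(w,[P(10,90),P(466,75)],.024)[:,:2];print(C,np.hypot(*(C[0]-C[1])))
```

```text
green 0.0494 82.2 [0.4817 0.1728]
blue 0.0487 83.1 [0.536  0.1638]
[[0.45480357 0.21151033]
 [0.56759262 0.19824159]] 0.11356685232790914
```

Run:
```python
from look import *
n=np.array([.536,.1638]);q=pocket(1,1);g=np.array([.4817,.1728])
chain(([*n,.029],-7),([*n,.12],-7),([*((n+q)/2),.13],-9),([*q,.12],TH),([*q,.03],TH),([*q,.15],TH),([*g,.13],-7.9))
```

```text
[3.17, 0.3, -1.45, -0.29] -> [0.536 0.164 0.029] -7
[-1.52, 0.01, -0.0, 0.0] -> [0.536 0.164 0.12 ] -7
[-0.17, 0.53, 2.56, 0.4] -> [0.549 0.007 0.13 ] -9
[0.16, 0.62, 2.54, 0.28] -> [ 0.561 -0.149  0.12 ] -10.4
[1.5, -0.01, 0.0, 0.0] -> [ 0.561 -0.149  0.03 ] -10.4
[-2.0, 0.01, -0.01, 0.0] -> [ 0.561 -0.149  0.15 ] -10.4
[0.34, -2.28, -5.03, -0.5] -> [0.482 0.173 0.13 ] -7.9
```

Move above blue first, then correct and descend.

>>> {"fn": "step_arm", "kwargs": {
  "increments": [0.2, 0.1, -0.5, -0.1, 0.5, 0.5, 0.2, -1.0, -0.2, 0.5, 1.0, 0.3, -1.4, -0.3, 0.5, 1.4, 0.3, -1.45, -0.3, 0.5, 1.5, 0.3, -1.45, -0.3, 0.5]
}}

```text
t: 34.48
tcp_pos: [0.5343, 0.1633, 0.1269]
tool_rot: [0.529, 0.469, -0.529, 0.468]
force: [-0.0, -0.6, 0.6]
finger_gap: 0.498
```

Run:
```python
from look import *
n=np.array([.536,.1638]);print(sense()['tcp_pos']);chain(([*n,.029],-7))
```

```text
[0.53427602 0.16325605 0.12689558]
[1.63, 0.03, -0.01, 0.01] -> [0.536 0.164 0.029] -7
```

>>> {"fn": "step_arm", "kwargs": {
  "increments": [0.4, 0.03, -0.01, 0, 0.5, 0.8, 0.03, -0.01, 0, 0.5, 1.2, 0.03, -0.01, 0, 0.5, 1.5, 0.03, -0.01, 0, 0.5, 1.63, 0.03, -0.01, 0, 0.5]
}}

```text
t: 35.1
tcp_pos: [0.5359, 0.1633, 0.0284]
tool_rot: [-0.529, -0.469, 0.53, -0.468]
force: [0.6, -0.3, -0.4]
finger_gap: 0.497
```

>>> {"fn": "step_arm", "kwargs": {
  "increments": [0, 0, 0, 0, 0.6, 0, 0, 0, 0, 1, 0, 0, 0, 0, 1, 0, 0, 0, 0, 1, 0, 0, 0, 0, 1]
}}

```text
t: 35.72
tcp_pos: [0.5365, 0.1634, 0.0291]
tool_rot: [0.53, 0.469, -0.529, 0.468]
force: [0.0, 0.5, 5.1]
finger_gap: 0.158
```

>>> {"fn": "step_arm", "kwargs": {
  "increments": [-0.3, 0, 0, 0, 1, -0.7, 0, 0, 0, 1, -1.1, 0, 0, 0, 1, -1.4, 0, 0, 0, 1, -1.52, 0, 0, 0, 1]
}}

```text
t: 36.35
tcp_pos: [0.537, 0.1634, 0.1221]
tool_rot: [0.53, 0.468, -0.529, 0.469]
force: [0.2, -0.2, -0.2]
finger_gap: 0.151
```

>>> {"fn": "step_arm", "kwargs": {
  "increments": [-0.1, 0.1, 0.5, 0.1, 1, -0.17, 0.2, 1.0, 0.2, 1, -0.17, 0.3, 1.5, 0.3, 1, -0.17, 0.4, 2.1, 0.4, 1, -0.17, 0.53, 2.56, 0.4, 1]
}}

```text
t: 36.98
tcp_pos: [0.5492, 0.0059, 0.1319]
tool_rot: [0.538, 0.459, -0.537, 0.459]
force: [-0.0, -0.4, -1.5]
finger_gap: 0.155
```

>>> {"fn": "step_arm", "kwargs": {
  "increments": [0, 0.15, 0.6, 0.1, 1, 0, 0.3, 1.2, 0.2, 1, 0.1, 0.45, 1.8, 0.28, 1, 0.16, 0.6, 2.4, 0.28, 1, 0.16, 0.62, 2.54, 0.28, 1]
}}

```text
t: 37.6
tcp_pos: [0.562, -0.1527, 0.1216]
tool_rot: [0.544, 0.452, -0.543, 0.452]
force: [-0.5, 0.5, -1.8]
finger_gap: 0.152
```

Run:
```python
from look import *
w=cam('wrist');im=snapshot('wrist');cv2.imwrite('pics/w9.png',im)
s=sense();print(s['tcp_pos'],yaw(),s['finger_gap'],np.round(s['force'],1));q=pocket(1,1)
chain(([*q,.03],TH))
m=mask(im,'blue',100,40);m[:,:150]=0;m[:,400:]=0
b=blobs(m,500)[0];v,u=np.nonzero(b[2]);r=v.min();print('near edge row',r,u[v==r+3].min(),u[v==r+3].max())
R=Ro.from_euler('z',yaw(),degrees=True).inv();z=s['tcp_pos'][2]-.029+.004
print(R.apply(ray(w,[((u[v==r+3].min()+u[v==r+3].max())/2,r)],z)-s['tcp_pos']).round(4))
```

```text
[ 0.56181594 -0.15244525  0.12172496] -10.547299774224804 0.15356485165457204 [-0.1 -0.6 -1.1]
[1.53, -0.02, -0.05, -0.03] -> [ 0.561 -0.149  0.03 ] -10.4
near edge row 196 231 321
[[ 0.0012  0.03   -0.025 ]]
```

>>> {"fn": "step_arm", "kwargs": {
  "increments": [0, -0.02, -0.04, 0, 1, 0.4, -0.02, -0.04, 0, 1, 0.8, -0.02, -0.04, 0, 1, 1.2, -0.02, -0.04, 0, 1, 1.35, -0.02, -0.04, 0, 1]
}}

```text
t: 38.28
tcp_pos: [0.5599, -0.1476, 0.0395]
tool_rot: [-0.543, -0.454, 0.543, -0.451]
force: [0.2, -0.0, -0.4]
finger_gap: 0.154
```

>>> {"fn": "step_arm", "kwargs": {
  "increments": [0.05, 0, 0, 0, 1, 0.1, 0, 0, 0, 1, 0.14, 0, 0, 0, 1, 0.17, 0, 0, 0, 1, 0.18, 0, 0, 0, 1]
}}

```text
t: 38.9
tcp_pos: [0.56, -0.1477, 0.0292]
tool_rot: [0.544, 0.454, -0.543, 0.451]
force: [-1.7, 1.6, 4.0]
finger_gap: 0.157
```

Run:
```python
from look import *
s=sense();print(s['tcp_pos'],yaw(),s['finger_gap'],np.round(s['force'],1),np.round(s['ft_torque'],2),pocket(1,1))
```

```text
[ 0.56002092 -0.14768052  0.02917697] -10.45674012308628 0.15678054015906517 [-1.7  1.6  4. ] [0.06 0.09 0.04] [ 0.5614746  -0.14894902]
```

>>> {"fn": "step_arm", "kwargs": {
  "increments": [0, 0, 0, 0, 0.5, 0, 0, 0, 0, 0.5, 0, 0, 0, 0, 0.5, -0.3, 0, 0, 0, 0.5, -0.7, 0, 0, 0, 0.5]
}}

```text
t: 39.52
tcp_pos: [0.5599, -0.1477, 0.072]
tool_rot: [-0.543, -0.454, 0.544, -0.451]
force: [-0.8, 0.0, 0.6]
finger_gap: 0.501
```

>>> {"fn": "step_arm", "kwargs": {
  "increments": [-0.8, 0, 0, 0, 0.5, -1.1, -0.2, -0.5, 0, 0.5, -1.3, -0.5, -1.2, 0, 0.5, -1.4, -0.9, -2.0, 0, 0.5, -1.4, -1.14, -2.5, 0, 0.5]
}}

```text
t: 40.15
tcp_pos: [0.5194, 0.0139, 0.1585]
tool_rot: [0.544, 0.454, -0.543, 0.451]
force: [0.7, -0.4, -0.3]
finger_gap: 0.499
```

>>> {"fn": "step_arm", "kwargs": {
  "increments": [0, -0.2, -0.5, 0, 0.5, 0, -0.45, -1.0, -0.2, 0.5, 0.2, -0.7, -1.6, -0.4, 0.5, 0.3, -1.0, -2.2, -0.5, 0.5, 0.33, -1.14, -2.5, -0.5, 0.5]
}}

```text
t: 40.78
tcp_pos: [0.4781, 0.1756, 0.1401]
tool_rot: [0.533, 0.466, -0.532, 0.464]
force: [-0.1, -0.1, 0.2]
finger_gap: 0.501
```

Run:
```python
from look import *
T=topcheck();cv2.imwrite('pics/t13.png',T);n=np.array([.4817,.1728]);q=pocket(-1,1)
print(sense()['tcp_pos'],yaw());chain(([*n,.029],-7.9),([*n,.12],-7.9),([*((n+q)/2),.13],-9),([*q,.12],TH))
```

```text
tray [(np.int32(1159), array([ 0.5245, -0.1765]))] carton-brown 1153 [0.499 0.082] hook [(np.int32(314), array([80. , 25.4]))]
[0.47761381 0.17698145 0.14009018] -7.748579836400901
[1.85, 0.08, 0.07, 0.03] -> [0.482 0.173 0.029] -7.9
[-1.52, -0.0, -0.01, 0.0] -> [0.482 0.173 0.12 ] -7.9
[-0.18, 0.58, 2.54, 0.22] -> [0.495 0.017 0.13 ] -9
[0.15, 0.63, 2.53, 0.28] -> [ 0.508 -0.139  0.12 ] -10.4
```

>>> {"fn": "step_arm", "kwargs": {
  "increments": [0.4, 0.08, 0.07, 0, 0.5, 0.9, 0.08, 0.07, 0, 0.5, 1.4, 0.08, 0.07, 0, 0.5, 1.7, 0.08, 0.07, 0, 0.5, 1.84, 0.08, 0.07, 0, 0.5]
}}

```text
t: 41.45
tcp_pos: [0.4819, 0.1722, 0.0295]
tool_rot: [0.533, 0.467, -0.532, 0.463]
force: [-0.3, -0.3, 0.7]
finger_gap: 0.501
```

>>> {"fn": "step_arm", "kwargs": {
  "increments": [0, 0, 0, 0, 0.6, 0, 0, 0, 0, 1, 0, 0, 0, 0, 1, 0, 0, 0, 0, 1, 0, 0, 0, 0, 1]
}}

```text
t: 42.08
tcp_pos: [0.4827, 0.1722, 0.0305]
tool_rot: [0.534, 0.466, -0.532, 0.464]
force: [-0.8, -0.7, 6.2]
finger_gap: 0.149
```

>>> {"fn": "step_arm", "kwargs": {
  "increments": [-0.3, 0, 0, 0, 1, -0.7, 0, 0, 0, 1, -1.1, 0, 0, 0, 1, -1.4, 0, 0, 0, 1, -1.52, 0, 0, 0, 1]
}}

```text
t: 42.7
tcp_pos: [0.4829, 0.1719, 0.1226]
tool_rot: [0.534, 0.466, -0.531, 0.464]
force: [0.0, -0.5, -1.4]
finger_gap: 0.156
```

>>> {"fn": "step_arm", "kwargs": {
  "increments": [-0.1, 0.1, 0.5, 0.1, 1, -0.17, 0.2, 1.0, 0.2, 1, -0.17, 0.3, 1.5, 0.2, 1, -0.17, 0.45, 2.1, 0.22, 1, -0.17, 0.58, 2.54, 0.22, 1]
}}

```text
t: 43.32
tcp_pos: [0.4964, 0.0149, 0.1315]
tool_rot: [0.539, 0.461, -0.536, 0.459]
force: [0.5, 0.5, -0.7]
finger_gap: 0.157
```

>>> {"fn": "step_arm", "kwargs": {
  "increments": [0, 0.15, 0.6, 0.1, 1, 0, 0.3, 1.2, 0.2, 1, 0.1, 0.45, 1.8, 0.28, 1, 0.15, 0.6, 2.4, 0.28, 1, 0.15, 0.63, 2.5, 0.28, 1]
}}

```text
t: 43.95
tcp_pos: [0.5106, -0.1412, 0.1209]
tool_rot: [0.545, 0.454, -0.542, 0.451]
force: [-0.2, 0.5, -0.8]
finger_gap: 0.154
```

Run:
```python
from look import *
w=cam('wrist');im=snapshot('wrist');cv2.imwrite('pics/w10.png',im)
s=sense();print(s['tcp_pos'],yaw(),s['finger_gap'],np.round(s['force'],1));q=pocket(-1,1)
chain(([*q,.03],TH))
m=mask(im,'green',100,40);m[:,:150]=0;m[:,400:]=0
b=blobs(m,500)[0];v,u=np.nonzero(b[2]);r=v.min();print('near edge row',r,u[v==r+3].min(),u[v==r+3].max())
R=Ro.from_euler('z',yaw(),degrees=True).inv();z=s['tcp_pos'][2]-.029+.004
print(R.apply(ray(w,[((u[v==r+3].min()+u[v==r+3].max())/2,r)],z)-s['tcp_pos']).round(4))
```

```text
[ 0.51043926 -0.14061344  0.12106557] -10.43183409451102 0.15362012725479463 [-0.4 -0.3 -1.5]
[1.52, -0.04, -0.01, -0.01] -> [ 0.508 -0.139  0.03 ] -10.4
near edge row 196 231 320
[[ 0.001   0.0296 -0.025 ]]
```

>>> {"fn": "step_arm", "kwargs": {
  "increments": [0, -0.03, 0, 0, 1, 0.4, -0.03, 0, 0, 1, 0.8, -0.03, 0, 0, 1, 1.2, -0.03, 0, 0, 1, 1.35, -0.03, 0, 0, 1]
}}

```text
t: 44.62
tcp_pos: [0.5075, -0.138, 0.0389]
tool_rot: [0.544, 0.456, -0.542, 0.45]
force: [0.7, -0.8, -0.4]
finger_gap: 0.15
```

>>> {"fn": "step_arm", "kwargs": {
  "increments": [0.05, 0, 0, 0, 1, 0.09, 0, 0, 0, 1, 0.12, 0, 0, 0, 1, 0.14, 0, 0, 0, 1, 0.15, 0, 0, 0, 1]
}}

```text
t: 45.25
tcp_pos: [0.5076, -0.138, 0.0305]
tool_rot: [0.544, 0.455, -0.542, 0.451]
force: [-0.7, 1.3, 6.8]
finger_gap: 0.152
```

Run:
```python
from look import *
s=sense();print(s['tcp_pos'],yaw(),s['finger_gap'],np.round(s['force'],1),np.round(s['ft_torque'],2),pocket(-1,1))
chain(([.51,-.10,.2],TH))
```

```text
[ 0.50764662 -0.13804697  0.03051392] -10.344651159573903 0.1521859539249978 [-0.7  1.3  6.8] [0.05 0.11 0.02] [ 0.50836174 -0.13920098]
[-2.82, -0.09, -0.65, 0.01] -> [ 0.51 -0.1   0.2 ] -10.4
```

>>> {"fn": "step_arm", "kwargs": {
  "increments": [0, 0, 0, 0, 0.5, 0, 0, 0, 0, 0.5, 0, 0, 0, 0, 0.5, -0.3, 0, 0, 0, 0.5, -0.8, 0, 0, 0, 0.5]
}}

```text
t: 45.88
tcp_pos: [0.5069, -0.138, 0.0781]
tool_rot: [0.544, 0.456, -0.543, 0.45]
force: [1.2, -0.1, 0.2]
finger_gap: 0.501
```

>>> {"fn": "step_arm", "kwargs": {
  "increments": [-0.7, 0, 0, 0, 0, -1.4, 0, 0, 0, 0, -2.1, 0, -0.2, 0, 0, -2.8, -0.1, -0.3, 0, 0, -3.0, -0.1, -0.3, 0, 0]
}}

```text
t: 46.5
tcp_pos: [0.506, -0.1207, 0.2609]
tool_rot: [0.544, 0.455, -0.542, 0.451]
force: [0.3, 0.1, -1.1]
finger_gap: 1.001
```

>>> {"fn": "step_arm", "kwargs": {
  "increments": [0, 0, 0, 0, 0, 0, 0, 0, 0, 0, 0, 0, 0, 0, 0, 0, 0, 0, 0, 0, 0, 0, 0, 0, 0]
}}

```text
t: 47.12
tcp_pos: [0.5058, -0.1207, 0.2603]
tool_rot: [0.544, 0.455, -0.542, 0.451]
force: [0.3, -0.1, 0.2]
finger_gap: 1.0
```

Run:
```python
from look import *
w=cam('wrist');im=snapshot('wrist');cv2.imwrite('pics/w11.png',im)
print(sense()['tcp_pos'],yaw(),(-w[1].T@w[2]).round(4))
R=Ro.from_euler('z',TH,degrees=True).inv()
for col in('red','yellow','green','blue'):
    m=mask(im,col,100,40);m[:,:200]=0;m[:,400:]=0;m[:100]=0;m[300:]=0
    a,b,mm=blobs(m,300)[0];v,u=np.nonzero(mm)
    h=cv2.convexHull(np.c_[u,v].astype(np.int32))[:,0]
    c,sz,an=cv2.minAreaRect((ray(w,h,.020)[:,:2]*1000).astype(np.float32))
    X=ray(w,[b],.03);print(col,a,b.round(1),'z30 in tray frame',R.apply(np.r_[X[0][:2]-TC,0]).round(4)[:2],'rect@20',np.round(sz,1),R.apply([c[0]/1e3-TC[0],c[1]/1e3-TC[1],0])[:2].round(4))
```

```text
[ 0.5059096  -0.12068255  0.26046482] -10.313212638599628 [ 0.5207 -0.0452  0.403 ]
red 1536 [328.5 244. ] z30 in tray frame [ 0.0263 -0.0296] rect@20 [74.7 44.8] [ 0.027  -0.0386]
yellow 1380 [280.2 243.4] z30 in tray frame [-0.0275 -0.029 ] rect@20 [75.9 43.2] [-0.0277 -0.0382]
green 1361 [280.9 183. ] z30 in tray frame [-0.027   0.0399] rect@20 [64.8 42.6] [-0.0269  0.0345]
blue 1592 [330.1 183.3] z30 in tray frame [0.0248 0.0397] rect@20 [65.9 44.5] [0.0258 0.034 ]
```

View pics/w11.png

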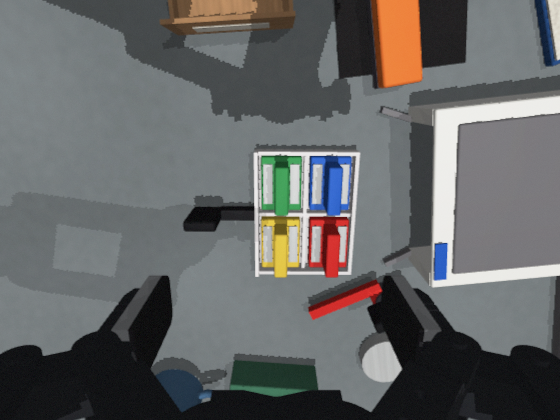

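Run:
```python
from look import *
T=snapshot('top');cv2.imwrite('pics/t14.png',T);c=cam('top')
for f in('pics/top0.png','pics/t14.png'):
    I=cv2.imread(f);g=cv2.cvtColor(I,cv2.COLOR_BGR2GRAY);m=np.zeros_like(g);m[95:170,322:388]=cv2.inRange(g,165,255)[95:170,322:388]
    a,b,mm=blobs(m,200)[0];h=cv2.convexHull(np.argwhere(mm)[:,::-1].astype(np.int32))[:,0]
    r=cv2.minAreaRect((ray(c,h,.073)[:,:2]*1000).astype(np.float32));bx=cv2.boxPoints(r);print('scanner top',a,r,np.round(bx,1).tolist())
w=cam('wrist');im=cv2.imread('pics/w11.png');g=cv2.cvtColor(im,cv2.COLOR_BGR2GRAY)
m=np.zeros_like(g);m[80:300,420:560]=cv2.inRange(g,185,255)[80:300,420:560]
a,b,mm=blobs(m,400)[0]
# left border of the white frame, row by row = front edge
rows=range(125,275,5);e=np.array([(np.nonzero(mm[r])[0].min(),r) for r in rows],float)
X=ray(w,e,.073)[:,:2];p=np.polyfit(X[:,1],X[:,0],1);res=X[:,0]-np.polyval(p,X[:,1]);k=abs(res)<.004;p=np.polyfit(X[k,1],X[k,0],1)
print('front edge x at y=-.17',np.polyval(p,-.17),'heading',-np.degrees(np.arctan(p[0])),np.abs(res[k]).max())
v=np.nonzero(mm.any(1))[0];print('rows',v.min(),v.max())
cr=[(np.nonzero(mm[r])[0].min(),r) for r in (v.min()+2,v.max()-2)];print(cr,ray(w,[cr[0],cr[1]],.073).round(4))
# fin top
k=np.zeros_like(g);k[195:240,175:222]=cv2.inRange(g,0,45)[195:240,175:222];a,b,mm=blobs(k,60)[0]
vv,u=np.nonzero(mm);print('fin px',a,b.round(1),u.min(),u.max(),vv.min(),vv.max(),ray(w,b,.05))
print('pred fin px',proj(w,[[*(TC+Ro.from_euler('z',TH,degrees=True).apply([-.111,0,0])[:2]),.056]]))
# hook on mat
h=blobs(mask(T[140:185,225:330],'orange',120,100),30)[0];vv,u=np.nonzero(h[2]);print('hook',axis(ray(c,np.c_[u+225,vv+140],.039)))
```

```text
scanner top 797 ((750.4745483398438, -175.16409301757812), (177.9733123779297, 197.8684844970703), 85.97517395019531) [[645.5, -257.0], [842.9000244140625, -270.8999938964844], [855.4000244140625, -93.30000305175781], [658.0, -79.5]]
scanner top 873 ((749.766357421875, -175.88101196289062), (180.28823852539062, 200.356689453125), 85.96508026123047) [[643.5, -258.79998779296875], [843.4000244140625, -272.8999938964844], [856.0, -93.0], [656.2000122070312, -78.9000015258789]]
front edge x at y=-.17 0.6501988052988461 heading -3.925843854231738 0.003807707771302793
rows 96 286
[(np.int64(538), np.int64(98)), (np.int64(432), np.int64(284))] [[ 0.7443 -0.0894  0.073 ]
 [ 0.6442 -0.2561  0.073 ]]
fin px 782 [203.1 218.7] 184 221 206 230 [[ 0.42450744 -0.1526167   0.05      ]]
pred fin px [[198.52879456 226.83039744]]
hook (array([ 0.64061221, -0.01011581]), np.float64(89.68779704093271), array([0.04146479, 0.09087323]))
```

>>> {"fn": "step_arm", "kwargs": {
  "increments": [0, -0.3, 0.2, -2, 0, 0.3, -0.6, 0.4, -4, 0, 0.6, -1.0, 0.6, -6, 0, 1.0, -1.29, 0.85, -8, 0, 1.3, -1.29, 0.85, -10, 0]
}}

```text
t: 47.85
tcp_pos: [0.4192, -0.1568, 0.1819]
tool_rot: [0.301, 0.642, -0.297, 0.639]
force: [0.1, 0.2, 0.1]
finger_gap: 0.998
```

>>> {"fn": "step_arm", "kwargs": {
  "increments": [0.2, 0, 0, -2, 0, 0.5, 0, 0, -4, 0, 0.8, 0, 0, -6, 0, 1.0, 0, 0, -8, 0, 1.0, 0, 0, -8, 0]
}}

```text
t: 48.48
tcp_pos: [0.4187, -0.1562, 0.1212]
tool_rot: [0.065, 0.706, -0.06, 0.703]
force: [0.5, 0.4, 1.3]
finger_gap: 1.0
```

Run:
```python
from look import *
w=cam('wrist');im=snapshot('wrist');cv2.imwrite('pics/w12.png',im);print(sense()['tcp_pos'],yaw(),sense()['q'][5],(-w[1].T@w[2]).round(3))
print('pred fin',proj(w,[[.4194,-.1585,.056]]))
chain(([.4205,-.157,.023],79.6))
g=cv2.cvtColor(im,cv2.COLOR_BGR2GRAY)
for r in range(150,420,15):
    k=np.nonzero(g[r,200:350]<50)[0]+200; print(r,(k.min(),k.max(),len(k)) if len(k) else 0,end=' ; ')
```

```text
[ 0.4190749  -0.15639986  0.1217549 ] 79.74427384015385 -2.0078383957092787 [ 0.342 -0.144  0.264]
pred fin [[272.89651787 227.24105011]]
[1.65, -0.02, 0.03, 0.03] -> [ 0.42  -0.157  0.023] 79.6
150 0 ; 165 0 ; 180 0 ; 195 (np.int64(264), np.int64(282), 19) ; 210 (np.int64(264), np.int64(282), 19) ; 225 (np.int64(264), np.int64(282), 19) ; 240 (np.int64(264), np.int64(282), 19) ; 255 (np.int64(266), np.int64(280), 15) ; 270 (np.int64(266), np.int64(280), 15) ; 285 0 ; 300 0 ; 315 0 ; 330 0 ; 345 (np.int64(261), np.int64(267), 7) ; 360 0 ; 375 (np.int64(200), np.int64(349), 124) ; 390 (np.int64(200), np.int64(349), 122) ; 405 (np.int64(200), np.int64(349), 150) ;
```

>>> {"fn": "step_arm", "kwargs": {
  "increments": [0.4, -0.01, 0.02, 0, 0, 0.8, -0.01, 0.02, 0, 0, 1.2, -0.01, 0.02, 0, 0, 1.5, -0.01, 0.02, 0, 0, 1.65, -0.01, 0.02, 0, 0]
}}

```text
t: 49.15
tcp_pos: [0.4203, -0.1568, 0.0225]
tool_rot: [0.066, 0.705, -0.062, 0.703]
force: [-0.1, 0.7, 0.0]
finger_gap: 1.001
```

>>> {"fn": "step_arm", "kwargs": {
  "increments": [0, 0, 0, 0, 0.5, 0, 0, 0, 0, 1, 0, 0, 0, 0, 1, 0, 0, 0, 0, 1, 0, 0, 0, 0, 1],
  "grip_force": 50
}}

```text
t: 49.78
tcp_pos: [0.4206, -0.1571, 0.0231]
tool_rot: [0.066, 0.705, -0.062, 0.704]
force: [-0.9, -1.1, 5.4]
finger_gap: 0.133
```

Run:
```python
from look import *
s=sense();p=np.array(s['tcp_pos']);y=yaw();print(p,y,s['finger_gap'],np.round(s['force'],1))
M=np.array([.6497,-.169]);SH=-4.0;rs=Ro.from_euler('z',SH,degrees=True)
# tray grip offset along tray x: from TC
print('grip in tray frame',Ro.from_euler('z',TH,degrees=True).inv().apply(np.r_[p[:2]-TC,0]).round(4))
gx=-.1095
def tcp(x): return [*(M+rs.apply([x+gx,0,0])[:2]),p[2]]
wp=[(tcp(x),86.0) for x in (-.085,-.03,.02,.05,.0585)]
for q in wp: print(np.round(q[0],4))
chain(*wp)
```

```text
[ 0.42056395 -0.15707347  0.02306744] 79.58521482505141 0.13326238484194947 [-0.9 -1.1  5.4]
grip in tray frame [-0.1101  0.0016  0.    ]
[ 0.4557 -0.1554  0.0231]
[ 0.5105 -0.1593  0.0231]
[ 0.5604 -0.1628  0.0231]
[ 0.5903 -0.1648  0.0231]
[ 0.5988 -0.1654  0.0231]
[-0.0, 0.13, 0.57, -1.28] -> [ 0.456 -0.155  0.023] 86.0
[-0.0, -0.0, 0.92, 0.0] -> [ 0.511 -0.159  0.023] 86.0
[-0.0, 0.0, 0.83, 0.0] -> [ 0.56  -0.163  0.023] 86.0
[-0.0, 0.0, 0.5, 0.0] -> [ 0.59  -0.165  0.023] 86.0
[-0.0, 0.0, 0.14, 0.0] -> [ 0.599 -0.165  0.023] 86.0
```

>>> {"fn": "step_arm", "kwargs": {
  "increments": [0, 0.03, 0.1, -0.3, 1, 0, 0.06, 0.2, -0.6, 1, 0, 0.1, 0.35, -0.9, 1, 0, 0.13, 0.5, -1.28, 1, 0, 0.13, 0.57, -1.28, 1]
}}

```text
t: 50.4
tcp_pos: [0.4545, -0.1546, 0.0231]
tool_rot: [0.027, 0.708, -0.022, 0.705]
force: [-6.3, 1.3, 6.3]
finger_gap: 0.135
```

```bash
cat >> look.py <<'E'
M=np.array([.6497,-.169]);SH=-4.0;rs=Ro.from_euler('z',SH,degrees=True)
def scan(p): return rs.inv().apply(np.r_[np.array(p)[:2]-M,0])[:2].round(4)
def traytop():
    """tray outline in the wrist view -> tray heading / lateral place in the scanner frame"""
    w=cam('wrist');im=snapshot('wrist');return w,im
E
python3 - <<'E'
from look import *
s=sense();p=np.array(s['tcp_pos']);print(p,yaw(),np.round(s['force'],1),'tcp in scanner',scan(p))
w,im=traytop();cv2.imwrite('pics/w13.png',im);K=im.copy()
# holders' centroids as seen by the wrist at z=.03 -> scanner frame
for col in('red','yellow','green','blue'):
    m=mask(im,col,100,40);m[:, :120]=0
    for a,b,mm in blobs(m,200)[:1]: print(col,a,b.round(0),scan(ray(w,[b],.035)[0]))
chain(*[([*(M+rs.apply([x-.1095,0,0])[:2]),.023],86.0) for x in (-.03,.02,.05,.0585)])
T=snapshot('top');c=cam('top');cv2.imwrite('pics/t15.png',T)
for col in('red','yellow','green','blue'):
    m=mask(T,col,90,45)[120:225,318:383].copy();print('top',col,[(a,scan(ray(c,b+[318,120],.045)[0])) for a,b,_ in blobs(m,25)[:2]])
E
```

```text
[ 0.45451628 -0.15462951  0.02307488] 86.09003896528016 [-6.3  1.3  6.3] tcp in scanner [-0.1957  0.0007]
[-0.0, -0.01, 0.93, 0.01] -> [ 0.511 -0.159  0.023] 86.0
[-0.0, 0.0, 0.83, 0.0] -> [ 0.56  -0.163  0.023] 86.0
[-0.0, 0.0, 0.5, 0.0] -> [ 0.59  -0.165  0.023] 86.0
[-0.0, 0.0, 0.14, 0.0] -> [ 0.599 -0.165  0.023] 86.0
top red [(np.int32(141), array([-0.0602, -0.0265])), (np.int32(25), array([-0.057 , -0.1055]))]
top yellow []
top green []
top blue [(np.int32(58), array([-0.0585,  0.0288])), (np.int32(39), array([ 0.0138, -0.0646]))]
```

>>> {"fn": "step_arm", "kwargs": {
  "increments": [0, 0, 0.2, 0, 1, 0, 0, 0.4, 0, 1, 0, 0, 0.6, 0, 1, 0, 0, 0.8, 0, 1, 0, -0.01, 0.93, 0, 1]
}}

```text
t: 51.12
tcp_pos: [0.5094, -0.1587, 0.0231]
tool_rot: [0.027, 0.709, -0.021, 0.704]
force: [-7.4, -0.0, 8.2]
finger_gap: 0.133
```

>>> {"fn": "step_arm", "kwargs": {
  "increments": [0, 0, 0.15, 0, 1, 0, 0, 0.3, 0, 1, 0, 0, 0.45, 0, 1, 0, 0, 0.6, 0, 1, 0, 0, 0.7, 0, 1]
}}

```text
t: 51.75
tcp_pos: [0.5495, -0.1616, 0.0231]
tool_rot: [0.026, 0.71, -0.021, 0.703]
force: [-9.5, -2.2, 8.4]
finger_gap: 0.135
```

Run:
```python
from look import *
s=sense();p=np.array(s['tcp_pos']);print(p,yaw(),np.round(s['force'],1),np.round(s['ft_torque'],2),'tcp in scanner',scan(p),s['finger_gap'])
chain(*[([*(M+rs.apply([x-.1095,0,0])[:2]),.023],86.0) for x in (.05,.0585)])
```

```text
[ 0.5495174  -0.16161574  0.02308791] 86.18074817381145 [-9.5 -2.2  8.4] [-0.92  1.02 -0.25] tcp in scanner [-0.1005  0.0004] 0.1347376218001755
[-0.01, -0.01, 0.68, 0.04] -> [ 0.59  -0.165  0.023] 86.0
[-0.0, 0.0, 0.14, 0.0] -> [ 0.599 -0.165  0.023] 86.0
```

>>> {"fn": "step_arm", "kwargs": {
  "increments": [0, 0, 0.15, 0, 1, 0, 0, 0.3, 0, 1, 0, 0, 0.45, 0, 1, 0, 0, 0.6, 0, 1, 0, 0, 0.7, 0, 1]
}}

```text
t: 52.38
tcp_pos: [0.5893, -0.1647, 0.0231]
tool_rot: [0.025, 0.712, -0.02, 0.701]
force: [-11.6, -2.6, 10.6]
finger_gap: 0.131
```

>>> {"fn": "step_arm", "kwargs": {
  "increments": [0, 0, 0.05, 0, 1, 0, 0, 0.1, 0, 1, 0, 0, 0.13, 0, 1, 0, 0, 0.15, 0, 1, 0, 0, 0.16, 0, 1]
}}

```text
t: 53.0
tcp_pos: [0.5965, -0.1655, 0.0231]
tool_rot: [0.025, 0.714, -0.02, 0.699]
force: [-9.0, -2.7, 7.2]
finger_gap: 0.135
```

Run:
```python
from look import *
s=sense();p=np.array(s['tcp_pos']);print(p,yaw(),np.round(s['force'],1),np.round(s['ft_torque'],2),'tcp in scanner',scan(p),s['finger_gap'])
```

```text
[ 0.59653674 -0.16546941  0.02309164] 86.3735434069557 [-9.  -2.7  7.2] [-0.67  0.85 -0.09] tcp in scanner [-0.0533 -0.0002] 0.1351738372851873
```

>>> {"fn": "step_arm", "kwargs": {
  "increments": [0, 0, 0.08, 0, 1, 0, 0, 0.14, 0, 1, 0, 0, 0.18, 0, 1, 0, 0, 0.22, 0, 1, 0, 0, 0.25, 0, 1]
}}

```text
t: 53.62
tcp_pos: [0.5985, -0.1647, 0.0229]
tool_rot: [0.026, 0.724, -0.017, 0.689]
force: [-28.5, -4.2, 24.1]
finger_gap: 0.138
```

Run:
```python
from look import *
s=sense();p=np.array(s['tcp_pos']);print(p,yaw(),np.round(s['force'],1),np.round(s['ft_torque'],2),'tcp in scanner',scan(p),s['finger_gap'])
w,im=traytop();cv2.imwrite('pics/w14.png',im);print(Ro.from_quat(s['tool_rot']).as_matrix().round(3).tolist())
```

```text
[ 0.59845315 -0.16466368  0.02289129] 86.52446472373592 [-28.5  -4.2  24.1] [-1.25  4.24 -0.27] tcp in scanner [-0.0514  0.0008] 0.13822963292023885
[[-0.049, 0.061, 0.997], [0.013, 0.998, -0.06], [-0.999, 0.01, -0.05]]
```

>>> {"fn": "step_arm", "kwargs": {
  "increments": [0, 0, -0.03, 0, 0.4, 0, 0, -0.03, 0, 0, 0, 0, -0.03, 0, 0, -0.3, 0, -0.03, 0, 0, -0.8, 0, -0.03, 0, 0]
}}

```text
t: 54.3
tcp_pos: [0.5991, -0.1649, 0.0713]
tool_rot: [0.026, 0.725, -0.017, 0.689]
force: [-0.0, -1.0, 0.5]
finger_gap: 0.996
```

>>> {"fn": "step_arm", "kwargs": {
  "increments": [-0.7, 0, 0, 0, 0, -1.3, 0, 0, 0, 0, -1.6, -0.6, 0, 0, 0.3, -1.6, -1.3, -0.2, 0, 0.5, -1.6, -1.9, -0.6, 0, 0.5]
}}

```text
t: 54.92
tcp_pos: [0.5625, -0.2796, 0.1697]
tool_rot: [0.024, 0.723, -0.017, 0.69]
force: [-0.1, 0.1, 0.1]
finger_gap: 0.5
```

>>> {"fn": "step_arm", "kwargs": {
  "increments": [0, 0, 0, 0, 0.5, 0, 0, 0, 0, 0.5, 0, 0, 0, 0, 0.5, 0, 0, 0, 0, 0.5, 0, 0, 0, 0, 0.5]
}}

```text
t: 55.55
tcp_pos: [0.5629, -0.2789, 0.1696]
tool_rot: [0.024, 0.723, -0.017, 0.69]
force: [-0.2, -0.2, -0.8]
finger_gap: 0.498
```

Run:
```python
from look import *
s=sense();p=np.array(s['tcp_pos']);print(p,yaw(),np.round(s['force'],1),s['finger_gap'])
w,im=traytop();cv2.imwrite('pics/w15.png',im)
A=M+rs.apply([-.034,-.130,0])[:2];print('axis pred',A,'px',proj(w,[[*A,.066]]).round(1))
r=blobs(mask(im,'red',130,60),80)
for a,b,m in r[:2]:
    v,u=np.nonzero(m);X=ray(w,np.c_[u,v],.024);c,ang,L=axis(X);print('dog',a,b.round(1),c.round(4),ang,L.round(3))
g=cv2.cvtColor(im,cv2.COLOR_BGR2GRAY);px=proj(w,[[*A,.066]])[0].astype(int)
x0,y0=px[0]-55,px[1]-55;k=np.zeros_like(g);k[y0:y0+110,x0:x0+110]=cv2.inRange(g,0,45)[y0:y0+110,x0:x0+110]
for a,b,m in blobs(k,150)[:3]:
    v,u=np.nonzero(m);c,ang,L=axis(ray(w,np.c_[u,v],.06));print('black',a,b.round(1),c.round(4),ang.round(1),L.round(3),u.min(),u.max(),v.min(),v.max())
# tray front wall: bright, home?
T=snapshot('top');c=cam('top');cv2.imwrite('pics/t16.png',T)
```

```text
[ 0.56287178 -0.27889633  0.16960147] 86.68731977705326 [-0.2 -0.2 -0.8] 0.49758514099434725
axis pred [ 0.60671448 -0.29631161] px [[256.  270.5]]
dog 1784 [258.5 194.8] [ 0.5592 -0.2925] -166.6404671266416 [0.015 0.092]
black 1459 [252.6 261. ] [ 0.6018 -0.2988] -169.3 [0.018 0.057] 234 269 226 298
black 900 [217.4 299.7] [ 0.6325 -0.3287] 163.9 [0.013 0.05 ] 201 227 263 324
```

Run:
```python
from look import *
chain(([.605,-.2975,.10],101),([.605,-.2975,.031],101))
```

```text
[1.12, -0.27, 0.78, -2.87] -> [ 0.605 -0.298  0.1  ] 101
[1.15, -0.01, 0.05, 0.0] -> [ 0.605 -0.298  0.031] 101
```

>>> {"fn": "step_arm", "kwargs": {
  "increments": [0.2, -0.1, 0.3, -1, 0.5, 0.4, -0.2, 0.6, -2, 0.5, 0.7, -0.27, 0.78, -2.87, 0.5, 1.0, -0.27, 0.78, -2.87, 0.5, 1.12, -0.27, 0.78, -2.87, 0.5]
}}

```text
t: 56.28
tcp_pos: [0.6039, -0.2963, 0.0983]
tool_rot: [-0.061, 0.721, 0.074, 0.686]
force: [-0.8, 0.6, 0.2]
finger_gap: 0.498
```

Run:
```python
from look import *
s=sense();print(s['tcp_pos'],yaw(),s['finger_gap']);w,im=traytop()
A=M+rs.apply([-.034,-.130,0])[:2];px=proj(w,[[*A,.066]])[0];print(px)
g=cv2.cvtColor(im,cv2.COLOR_BGR2GRAY);k=np.zeros_like(g);k[180:320,210:340]=cv2.inRange(g,0,45)[180:320,210:340]
for r in range(200,340,12):
    q=np.nonzero(g[r,200:350]<45)[0]+200; print(r,(q.min(),q.max(),len(q)) if len(q) else 0,end=' ; ')
print('tcp px (fingertip mid)',proj(w,[s['tcp_pos']]))
chain(([.605,-.2975,.031],101))
```

```text
[ 0.60385804 -0.29632799  0.0982653 ] 100.93419761157121 0.4982497320276925
[275.60087069 255.39240927]
200 (np.int64(255), np.int64(287), 26) ; 212 (np.int64(254), np.int64(278), 25) ; 224 (np.int64(254), np.int64(279), 25) ; 236 (np.int64(255), np.int64(280), 15) ; 248 (np.int64(256), np.int64(281), 26) ; 260 (np.int64(258), np.int64(282), 25) ; 272 (np.int64(219), np.int64(334), 41) ; 284 (np.int64(215), np.int64(337), 48) ; 296 (np.int64(211), np.int64(341), 34) ; 308 (np.int64(207), np.int64(345), 40) ; 320 (np.int64(200), np.int64(349), 45) ; 332 (np.int64(200), np.int64(349), 39) ; tcp px (fingertip mid) [[278.399579   277.93075536]]
[1.11, -0.05, 0.07, -0.01] -> [ 0.605 -0.298  0.031] 101
```

>>> {"fn": "step_arm", "kwargs": {
  "increments": [0.3, -0.07, 0.05, 0, 0.5, 0.6, -0.07, 0.06, 0, 0.5, 0.8, -0.07, 0.07, 0, 0.5, 1.0, -0.07, 0.07, 0, 0.5, 1.1, -0.07, 0.07, 0, 0.5]
}}

```text
t: 56.95
tcp_pos: [0.6049, -0.2984, 0.0307]
tool_rot: [-0.061, 0.721, 0.074, 0.686]
force: [0.4, 0.4, 0.3]
finger_gap: 0.5
```

>>> {"fn": "step_arm", "kwargs": {
  "increments": [0, 0, 0, 0, 0.6, 0, 0, 0, 0, 1, 0, 0, 0, 0, 1, 0, 0, 0, 0, 1, 0, 0, 0, 0, 1],
  "grip_force": 40
}}

```text
t: 57.58
tcp_pos: [0.6055, -0.2987, 0.0313]
tool_rot: [-0.061, 0.721, 0.074, 0.687]
force: [0.6, 1.9, 1.5]
finger_gap: 0.159
```

>>> {"fn": "step_arm", "kwargs": {
  "increments": [0, 0, 0, 1, 1, 0, 0, 0, 2, 1, 0, 0, 0, 3, 1, 0, 0, 0, 4, 1, 0, 0, 0, 5, 1]
}}

```text
t: 58.2
tcp_pos: [0.6057, -0.2986, 0.0313]
tool_rot: [0.09, 0.719, -0.085, 0.684]
force: [0.2, 0.3, -0.4]
finger_gap: 0.16
```

Run:
```python
from look import *
s=sense();print(s['tcp_pos'],yaw(),s['finger_gap'],np.round(s['force'],1),np.round(s['ft_torque'],2))
```

```text
[ 0.60566383 -0.29856116  0.03125667] 75.78090825493267 0.15977707638813968 [ 0.2  0.3 -0.4] [ 0.16 -0.49  0.11]
```

>>> {"fn": "step_arm", "kwargs": {
  "increments": [0, 0, 0, 1.1, 1, 0, 0, 0, 2.2, 1, 0, 0, 0, 3.4, 1, 0, 0, 0, 4.6, 1, 0, 0, 0, 5.4, 1]
}}

```text
t: 58.82
tcp_pos: [0.6057, -0.2985, 0.0313]
tool_rot: [0.25, 0.679, -0.251, 0.643]
force: [-0.5, -1.3, -0.3]
finger_gap: 0.158
```

>>> {"fn": "step_arm", "kwargs": {
  "increments": [0, 0, 0, 1.1, 1, 0, 0, 0, 2.2, 1, 0, 0, 0, 3.4, 1, 0, 0, 0, 4.6, 1, 0, 0, 0, 5.4, 1]
}}

```text
t: 59.45
tcp_pos: [0.6058, -0.2986, 0.0313]
tool_rot: [0.395, 0.601, -0.403, 0.566]
force: [-2.1, -1.9, -0.7]
finger_gap: 0.164
```

>>> {"fn": "step_arm", "kwargs": {
  "increments": [0, 0, 0, 1, 1, 0, 0, 0, 2, 1, 0, 0, 0, 3, 1, 0, 0, 0, 4, 1, 0, 0, 0, 4.6, 1]
}}

```text
t: 60.08
tcp_pos: [0.6057, -0.2988, 0.0312]
tool_rot: [-0.502, -0.507, 0.515, -0.475]
force: [-4.1, -0.8, -1.5]
finger_gap: 0.156
```

Run:
```python
from look import *
s=sense();print(s['tcp_pos'],yaw(),s['finger_gap'],np.round(s['force'],1),np.round(s['ft_torque'],2))
```

```text
[ 0.60571801 -0.29875101  0.03117449] -2.0090484869637257 0.1558308263618426 [-4.1 -0.8 -1.5] [ 0.4  -1.53  0.06]
```

>>> {"fn": "step_arm", "kwargs": {
  "increments": [0, 0, 0, 0, 0.5, 0, 0, 0, 0, 0.5, 0, 0, 0, 0, 0.5, -0.3, 0, 0, 0, 0.5, -0.9, 0, 0, 0, 0.5]
}}

```text
t: 60.7
tcp_pos: [0.6073, -0.2992, 0.0851]
tool_rot: [-0.502, -0.508, 0.515, -0.474]
force: [0.4, 0.1, 0.6]
finger_gap: 0.498
```

>>> {"fn": "step_arm", "kwargs": {
  "increments": [-0.8, 0, 0, 0, 0.5, -1.6, -0.2, 0, 0, 0.5, -2.4, -0.5, 0, 0, 0.5, -3.0, -0.8, 0, 0, 0.5, -3.0, -0.8, 0, 0, 0.5]
}}

```text
t: 61.32
tcp_pos: [0.569, -0.3027, 0.2727]
tool_rot: [-0.502, -0.505, 0.515, -0.477]
force: [0.4, 0.3, 0.2]
finger_gap: 0.499
```

>>> {"fn": "step_arm", "kwargs": {
  "increments": [0, 0, 0, 0, 0.5, 0, 0, 0, 0, 0.5, 0, 0, 0, 0, 0.5, 0, 0, 0, 0, 0.5, 0, 0, 0, 0, 0.5]
}}

```text
t: 61.95
tcp_pos: [0.569, -0.3026, 0.2721]
tool_rot: [-0.502, -0.505, 0.515, -0.477]
force: [0.5, -0.4, -0.3]
finger_gap: 0.494
```

Run:
```python
from look import *
s=sense();print(s['tcp_pos'],yaw(),np.round(s['force'],1));w,im=traytop();cv2.imwrite('pics/w16.png',im)
for a,b,m in blobs(mask(im,'red',130,60),80)[:2]:
    v,u=np.nonzero(m);c,ang,L=axis(ray(w,np.c_[u,v],.024));print('dog',a,b.round(1),c.round(4),'heading',ang.round(1),L.round(3),'ends(scanner)',scan(c))
g=cv2.cvtColor(im,cv2.COLOR_BGR2GRAY)
def fr(x,y,z): return proj(w,[[*(M+rs.apply([x,y,0])[:2]),z]])[0].round(1)
print('expected tray front wall outer top (home)',fr(.002,-.04,.026),fr(.002,.04,.026),'fin',fr(-.053,0,.056),'mouth top',fr(0,-.04,.073),fr(0,.04,.073))
# fin blob (black) near expected
e=fr(-.053,0,.056).astype(int);k=np.zeros_like(g);y0,x0=max(e[1]-40,0),e[0]-50;k[y0:e[1]+40,x0:e[0]+50]=cv2.inRange(g,0,40)[y0:e[1]+40,x0:e[0]+50]
for a,b,m in blobs(k,150)[:2]:
    v,u=np.nonzero(m);print('black',a,b.round(1),(u.min(),u.max(),v.min(),v.max()),scan(ray(w,[b],.056)[0]), scan(ray(w,[(u.min(),b[1])],.056)[0]))
T=snapshot('top');c=cam('top');cv2.imwrite('pics/t17.png',T)
h=blobs(mask(T[140:185,225:330],'orange',120,100),30)[0];vv,u=np.nonzero(h[2]);print('hook',axis(ray(c,np.c_[u+225,vv+140],.039)))
print('white specks for tray',[(a,b.round(0)) for a,b,_ in blobs(cv2.inRange(cv2.cvtColor(T,cv2.COLOR_BGR2GRAY)[165:225,325:385].copy(),150,255),15)])
```

```text
[ 0.56897183 -0.30259175  0.27214312] -2.019693923929987 [ 0.5 -0.4 -0.3]
dog 1104 [339.5 122.9] [ 0.628  -0.2551] heading 87.4 [0.013 0.091] ends(scanner) [-0.0157 -0.0874]
dog 81 [557.7 301.9] [ 0.8878 -0.4699] heading 97.1 [0.004 0.031] ends(scanner) [ 0.2585 -0.2836]
expected tray front wall outer top (home) [361.5  75.8] [370.4 -14.9] fin [310.6  24.3] mouth top [369.1  72.6] [379.9 -32.1]
black 1245 [324.   31.8] (np.int64(293), np.int64(359), np.int64(18), np.int64(42)) [-0.0406 -0.0058] [-0.0684 -0.0066]
hook (array([ 0.64054978, -0.01024566]), np.float64(89.42284208424017), array([0.04157099, 0.09108244]))
white specks for tray []
```

Run:
```python
from look import *
a=cv2.imread('pics/top0.png');b=cv2.imread('pics/t17.png')
for n,I in(('start',a),('now',b)):
    print(n,'box',[(k,q.round(1)) for k,q,_ in blobs(mask(I,'green')[195:245,400:445].copy(),100)[:1]],'mug',[(k,q.round(1)) for k,q,_ in blobs(mask(I,'blue')[235:280,400:445].copy(),100)[:1]],'disc',[(k,q.round(1)) for k,q,_ in blobs(cv2.inRange(cv2.cvtColor(I,6)[160:195,400:430].copy(),140,255),50)[:1]])
c=cam('top');h=cv2.cvtColor(b,cv2.COLOR_BGR2HSV)
k=np.zeros(b.shape[:2],np.uint8);k[178:250,220:320]=cv2.inRange(h,(8,60,40),(24,255,255))[178:250,220:320];v,u=np.nonzero(k)
r=cv2.minAreaRect((ray(c,np.c_[u,v],.02)[:,:2]*1000).astype(np.float32));print('carton',r)
g=cv2.cvtColor(b,6);m=np.zeros_like(g);m[148:180,240:290]=cv2.inRange(g,90,255)[148:180,240:290]
for A,q,mm in blobs(m,20)[:3]:
    v,u=np.nonzero(mm);print('bright on mat',A,u.min(),u.max(),ray(c,[(u.min(),v[u<=u.min()+2].mean())],.039).round(4))
print(sense()['t'],np.round(sense()['force'],1));sign_off()
```

```text
start box [(np.int32(624), array([23.7, 25.5]))] mug [(np.int32(284), array([23.1, 23. ]))] disc [(np.int32(245), array([13.7, 16.3]))]
now box [] mug [] disc []
carton ((501.926025390625, 115.9000015258789), (190.87741088867188, 119.78478240966797), 83.2480239868164)
bright on mat 201 255 289 [[0.6421 0.163  0.039 ]]
62.05 [-0.2 -0.2 -0. ]
the job is handed in; nothing more can be done
```

The job is handed in at t ≈ 62 s. All the steps were carried out; no verdict was reported.

**What I did:** I pulled the carton clear with the hook, laid the hook back on its mat, and put all four holders into the tray's pockets. I then pushed the tray home and turned the clamp. After the carton was clear of the roof, I dragged it about 7 cm further with closed fingers behind the lip. This kept the wrist camera away from the shelf for the last two holders.

**Last checks:**
- **Holders:** seen upright in their pockets, each within about 4 mm of centre, before the tray was pushed in. They were not visible once inside the bay.
- **Tray:** the push stopped at about 28 N, which puts its origin at x ≈ 58 mm. The handle fin, seen again afterwards, agreed to about 2 mm.
- **Clamp:** the dog's heading gives about 1.55 rad.
- **Carton:** standing out of the shelf, measured 191 × 120 mm from above, with its centre about 0.34 m in front of the shelf's centre.
- **Hook:** it was knocked about 4 cm along the mat partway through the run. Handle middle and blade both still measured on the mat, at about x −0.118 and +0.05 m (limits ±0.15 m), so I left it. The tail of its handle overhangs the mat's edge by about 1 cm.

**Checks that failed or disagreed:**
- The final look at the mug, tissue box and steel block came back empty, most likely because the arm hid them from the top camera. In the last wrist picture I viewed, before the tray was pushed in, they stood in about the same places. The arm was not steered into any of them, though the gripper worked close to the block at the clamp. I felt no unexpected contact.
- The top camera placed the held hook blade and the placed red holder 7–9 mm away from where the arm's own readings put them. I relied on the wrist camera for the placing.

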